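# Mark the sample carriers and eject them into the run lane

## Task

Mark each sample carrier that is out and queue it for the run, one at a time in the order white, blue, yellow (skip a colour that is not there): lay it flat in the nest, press the spring-footed punch squarely on its ring so that the foot gives by about half its travel, hold about half a second, lift straight up without sliding, then push the green ejector paddle fully home so that the carrier goes over the ridge into the lane, and let it spring back. Finish with the marked carriers lying flat in the lane and the punch standing upright in its stand, and leave the bottle, jar and mouse alone.

Things in the scene. Friction and masses are not known exactly. Their poses are not given: they have to be found in the camera images.
- station: grey marking station, fixed: base 130 (own x) x 345 (own y) x 20 mm high, from 120 mm on the -y to 225 mm on the +y side of its origin, which is on the bench below the nest's centre. Along own y: green ejector paddle, nest, ridge 2 mm high (crest at 36 mm), run-out lane, stop at 212 mm. Rails 8 mm high, 95 mm apart inside, line nest and lane; the nest's stretch has blue strips on top.
- nest (a point): centre of the nest's floor, 20 mm above the bench (as is the lane's floor); axes as the station's. A carrier lies here with its length along own x (5.5 mm play at each rail) and its width along own y, between the ejector's pusher bar and the ridge (6 mm play each side). Its top is then 38 mm above the bench.
- ejector (a joint): slide of the spring ejector: 0 at rest, 0.074 m when pushed fully towards the station's +y; it has then driven the carrier over the ridge into the lane, pushing earlier ones further on. Its spring gives 2 N at rest, 5 N at full travel, and brings it back when let go.
- pusher_face (a point): middle of the pusher bar's front face (70 mm wide, its top 8 mm above the nest floor, lower than a carrier), moves with the ejector; at rest 30 mm on the -y side of the nest's centre. Axes as the station's.
- ejector_paddle (a point): middle of the outer (-y) face of the green paddle, the face to push; moves with the ejector; 45 mm above the bench. Axes as the station's. Paddle: 44 mm wide (own x), 12 mm thick (own y), from 22 to 64 mm above the bench. At rest the 20 mm high base goes on for 24 mm behind this face.
- punch: hand marking punch with a spring foot, upright in its stand, about 0.26 kg, 93 mm tall. Origin: centre of the foot's underside when the spring is out; z up. Foot: steel disc 36 mm across, 12 mm high. Grip: red square barrel 28 x 28 mm (sides along own x and y), 31 to 83 mm above the origin; above it a dark cap 34 mm across.
- punch_foot (a joint): how far the foot is pushed up into the punch: 0 out, 0.009 m at its stop. The spring gives 5 N at 0 and 1 N more per mm: 10 N at 5 mm. The mark needs more than 8 N for about half a second.
- punch_face (a point): centre of the marking face, the underside of the punch's foot; moves with the foot.
- stand: aluminium punch stand, a dish 74 x 74 mm, fixed for the run: floor 6 mm above the bench, 62 mm wide inside, rim 12 mm above the bench. Origin: centre of its underside. The punch stands upright on its middle.
- amber_bottle: bystander: amber bottle 60 mm across, 115 mm tall; origin under its base
- jar: bystander: clear jar with a blue cap, 64 mm across, 75 mm tall; origin under its base
- mouse: bystander: grey computer mouse 100 x 60 x 22 mm; origin under its middle
- white_carrier: white plastic sample carrier (the blank): block 84 (own x) x 48 (own y) x 18 mm, about 0.11 kg, lying flat, loose on the bench. On top a dark ring, 40 mm across, at the centre and a black spot near each end. Origin: centre of its underside. Grip it from above across its 48 mm width. The same when turned end for end. None if not out in this run.
- white_target (a point): centre of the ring on top of the white carrier, 18 mm above its origin; axes as the carrier's
- blue_carrier: blue plastic sample carrier (the standard): block 84 (own x) x 48 (own y) x 18 mm, about 0.11 kg, lying flat, loose on the bench. On top a dark ring, 40 mm across, at the centre and a black spot near each end. Origin: centre of its underside. Grip it from above across its 48 mm width. The same when turned end for end. None if not out in this run.
- blue_target (a point): centre of the ring on top of the blue carrier, 18 mm above its origin; axes as the carrier's
- yellow_carrier: yellow plastic sample carrier (the sample): block 84 (own x) x 48 (own y) x 18 mm, about 0.11 kg, lying flat, loose on the bench. On top a dark ring, 40 mm across, at the centre and a black spot near each end. Origin: centre of its underside. Grip it from above across its 48 mm width. The same when turned end for end. None if not out in this run.
- yellow_target (a point): centre of the ring on top of the yellow carrier, 18 mm above its origin; axes as the carrier's
Not all that is in view belongs to the job. What is shaped like the white_carrier but brown or orange is not meant.

How it is judged:
On the way, in this order (a step that is already met when the one before it is completed fails the run):
1. the white carrier lies in the nest and the punch is pressed squarely on its ring (over 8 N, within 8 mm of the centre, within 0.08 rad of square) for 0.4 s (contact force between punch and white_carrier above 8 N and horizontal distance between punch_face and white_target below 0.008 m and angle between the z axis of punch and the z axis of white_carrier, either way round below 0.08 rad and x of white_carrier in the frame of nest between -0.009 and 0.009 m and y of white_carrier in the frame of nest between -0.009 and 0.009 m and z of white_carrier in the frame of nest between -0.004 and 0.004 m), for 0.4 s.
2. the punch is lifted straight up off the white carrier (face 15 mm clear while still within 12 mm of the ring's centre), which stays in the nest (z of punch_face in the frame of white_carrier above 0.033 m and horizontal distance between punch_face and white_target below 0.012 m and x of white_carrier in the frame of nest between -0.009 and 0.009 m and y of white_carrier in the frame of nest between -0.009 and 0.009 m and z of white_carrier in the frame of nest between -0.004 and 0.004 m), for 0.02 s.
3. the ejector has pushed the white carrier over the ridge into the lane (x of white_carrier in the frame of nest between -0.012 and 0.012 m and y of white_carrier in the frame of nest between 0.058 and 0.2 m and z of white_carrier in the frame of nest between -0.004 and 0.005 m and y of white_carrier in the frame of pusher_face between 0.018 and 0.034 m), for 0.05 s.
4. the blue carrier lies in the nest and the punch is pressed squarely on its ring (over 8 N, within 8 mm of the centre, within 0.08 rad of square) for 0.4 s (contact force between punch and blue_carrier above 8 N and horizontal distance between punch_face and blue_target below 0.008 m and angle between the z axis of punch and the z axis of blue_carrier, either way round below 0.08 rad and x of blue_carrier in the frame of nest between -0.009 and 0.009 m and y of blue_carrier in the frame of nest between -0.009 and 0.009 m and z of blue_carrier in the frame of nest between -0.004 and 0.004 m), for 0.4 s.
5. the punch is lifted straight up off the blue carrier (face 15 mm clear while still within 12 mm of the ring's centre), which stays in the nest (z of punch_face in the frame of blue_carrier above 0.033 m and horizontal distance between punch_face and blue_target below 0.012 m and x of blue_carrier in the frame of nest between -0.009 and 0.009 m and y of blue_carrier in the frame of nest between -0.009 and 0.009 m and z of blue_carrier in the frame of nest between -0.004 and 0.004 m), for 0.02 s.
6. the ejector has pushed the blue carrier over the ridge into the lane (x of blue_carrier in the frame of nest between -0.012 and 0.012 m and y of blue_carrier in the frame of nest between 0.058 and 0.2 m and z of blue_carrier in the frame of nest between -0.004 and 0.005 m and y of blue_carrier in the frame of pusher_face between 0.018 and 0.034 m), for 0.05 s.
7. the yellow carrier lies in the nest and the punch is pressed squarely on its ring (over 8 N, within 8 mm of the centre, within 0.08 rad of square) for 0.4 s (contact force between punch and yellow_carrier above 8 N and horizontal distance between punch_face and yellow_target below 0.008 m and angle between the z axis of punch and the z axis of yellow_carrier, either way round below 0.08 rad and x of yellow_carrier in the frame of nest between -0.009 and 0.009 m and y of yellow_carrier in the frame of nest between -0.009 and 0.009 m and z of yellow_carrier in the frame of nest between -0.004 and 0.004 m), for 0.4 s.
8. the punch is lifted straight up off the yellow carrier (face 15 mm clear while still within 12 mm of the ring's centre), which stays in the nest (z of punch_face in the frame of yellow_carrier above 0.033 m and horizontal distance between punch_face and yellow_target below 0.012 m and x of yellow_carrier in the frame of nest between -0.009 and 0.009 m and y of yellow_carrier in the frame of nest between -0.009 and 0.009 m and z of yellow_carrier in the frame of nest between -0.004 and 0.004 m), for 0.02 s.
9. the ejector has pushed the yellow carrier over the ridge into the lane (x of yellow_carrier in the frame of nest between -0.012 and 0.012 m and y of yellow_carrier in the frame of nest between 0.058 and 0.2 m and z of yellow_carrier in the frame of nest between -0.004 and 0.005 m and y of yellow_carrier in the frame of pusher_face between 0.018 and 0.034 m), for 0.05 s.
At the end, for the whole second after the job is handed in: Every carrier present lies flat in the lane (centre 58 to 200 mm beyond the nest's centre, within 12 mm of the lane's middle, on its floor), at rest; the ejector is back (under 6 mm); the punch stands upright in its stand, within 22 mm of the middle (x of white_carrier in the frame of nest between -0.012 and 0.012 m and y of white_carrier in the frame of nest between 0.058 and 0.2 m and z of white_carrier in the frame of nest between -0.004 and 0.005 m and angle between each of white_carrier, blue_carrier, yellow_carrier's own z axis and vertical below 0.08 rad and linear speed of each of white_carrier, blue_carrier, yellow_carrier, punch below 0.02 m/s and x of blue_carrier in the frame of nest between -0.012 and 0.012 m and y of blue_carrier in the frame of nest between 0.058 and 0.2 m and z of blue_carrier in the frame of nest between -0.004 and 0.005 m and x of yellow_carrier in the frame of nest between -0.012 and 0.012 m and y of yellow_carrier in the frame of nest between 0.058 and 0.2 m and z of yellow_carrier in the frame of nest between -0.004 and 0.005 m and value of joint ejector below 0.006 m and horizontal distance between punch and stand below 0.022 m and angle between punch's own z axis and vertical below 0.06 rad and z of punch in the frame of stand between 0.002 and 0.01 m); the robot touches nothing.
It fails at once if the amber bottle is knocked over or moved by more than 30 mm (distance of amber_bottle from where it was at the start of the episode above 0.03 m or angle between amber_bottle's own z axis and vertical above 0.5 rad).
It fails at once if the jar is knocked over or moved by more than 30 mm (distance of jar from where it was at the start of the episode above 0.03 m or angle between jar's own z axis and vertical above 0.5 rad).
It fails at once if the mouse is knocked over or moved by more than 30 mm (distance of mouse from where it was at the start of the episode above 0.03 m or angle between mouse's own z axis and vertical above 0.5 rad).
It fails at once if the punch is driven into a carrier with over 60 N (contact force between punch and white_carrier above 60 N or contact force between punch and blue_carrier above 60 N or contact force between punch and yellow_carrier above 60 N).
Of white_carrier, blue_carrier, yellow_carrier only 2 to 3 are there at a start; the rules pass over those that are not, and their reading is None.
At some moment in a run one of white_carrier, blue_carrier, yellow_carrier may be knocked a few centimetres aside while the robot is not near it.
It also fails if it takes over 210 s, if anything falls off the work surface, if the arm or the gripper's body presses on something with over 40 N, if the wrist force passes 120 N, or if a joint passes its speed limit or range.

## Robot

A 6-joint arm with a two-finger parallel gripper is mounted at the origin on the work surface. World frame = base frame: x ahead of the robot, y to its left, z up, the work surface at z = 0. Lengths are in m, angles in rad, forces in N, time in s.
With the tool pointing down it reaches from about 0.275 to 0.825 m from the base axis. Payload 5.2 kg.
Tool frame: the origin (TCP) lies between the finger pads; the fingertips stand 17 mm ahead of it and the grasp point (between the pads) lies 2 mm behind it; z points along the fingers, y is the direction in which the jaws open and shut (so a half turn about z gives the same grasp; the last joint's range is limited). The gripper opens to 93 mm and grips with 3 to 60 N. Pads are 15 mm wide; open, the fingers measure 128 mm over their backs; the gripper's body (75 mm by 188 mm) begins 65 mm behind the grasp point.
Start: joints at [-1.359, 0.259, 1.535, -0, 1.348, -0.203], TCP at [0.222, -0.503, 0.236] pointing down, gripper open.
Joint ranges: [-3.14, 3.14], [-0.91, 2.08], [0.19, 2.58], [-1.22, 4.36], [0.22, 2.71], [-3.12, 3.12]. Speed limits (rad/s): [2.57, 2.57, 3.14, 3.14, 3.14, 3.14].

## Interface

Orientations are given as a unit quaternion [w, x, y, z].
In Python, from workcell import bot gives the robot as it stands. The module is installed in compiled form; this text tells all that it offers. Calls block until the motion is done:
- bot.move_ptp(position, orientation): joint-space move of the TCP to a pose.
- bot.move_l(position, frame=None, velocity=0.15, contact_N=None): straight line of the TCP; frame=None keeps the orientation; velocity is the mean speed in m/s. With contact_N (N) it stops when the force on the tool has changed by that much, and returns True; else False.
- bot.goto_joints(angles): joint-space move.
- bot.release() and bot.gripper_close(effort=None): open the fingers fully, or close them until they stop; effort is the grip in N (None keeps the last).
- bot.sleep(seconds).
- bot.ik(position, orientation): joint angles nearest the present ones, or None.
- bot.get_state(): the state.
- bot.read_camera(name): name is "scene" or "top" or "wrist"; returns the picture (420x560x3 uint8, red, green, blue); there is no depth.
- bot.camera_info(name): a dict with "fx", "fy", "cx", "cy" (pixels), "extrinsics" (4x4, takes a point from camera to world coordinates); the wrist camera has in their place "hand_eye" (4x4, takes a point from camera to tool coordinates, whose origin is the TCP and whose axes are the flange's). Camera axes: x right, y down, z forward; pixel columns grow to the right and rows downward; lengths in m; the calibration is good to about 2 mm. A picture is of the moment at which its call begins: read the wrist's pose just before it. camera_info takes no time and is no camera call.
A pose or a line that the arm cannot do raises bot.PlanningError and nothing moves.
- bot.job_done(): hands the job in, once; it reports no verdict.
The state is a dict: "clock": time; "joint_positions": joint angles; "dq": joint speeds; "tau": joint torques, N m; "ee_pos": TCP position; "tool_rot": TCP orientation; "contact_force": force on the tool from outside, world axes, zero at the start; "torque": the same for the moment, N m; "opening": opening from 0.0 (shut) to 1.0 (fully open).
Only numpy, scipy, OpenCV 4.12 (cv2) and the standard library are available. Lean on these libraries where they do the work, as an engineer would, in place of code of your own. Each camera call takes 0.05 s, during which the arm holds its last target.

## Working session

There is one attempt and no reset: what is moved stays moved. The work goes in short steps, each a Python script; the robot and the scene stay as the last script left them, time stands still between calls to the robot, and variables do not carry over. Pictures are saved under pics/ and viewed, and the job is handed in when it is done.

```bash
mkdir -p pics; ls; python3 - <<'E'
from workcell import bot
import cv2, numpy as np
for n in ["scene","top","wrist"]:
    im=bot.read_camera(n); cv2.imwrite(f"pics/a_{n}.png",im[:,:,::-1])
    ci=bot.camera_info(n); print(n,{k:np.round(np.array(v),4).tolist() for k,v in ci.items()})
s=bot.get_state(); print(s["clock"],s["ee_pos"],s["tool_rot"],s["opening"])
E
```

```text
pics
scene {'fx': 499.1567, 'fy': 499.1567, 'cx': 273.2843, 'cy': 203.3961, 'extrinsics': [[0.1723, 0.696, -0.6971, 1.3914], [0.985, -0.114, 0.1295, -0.1091], [0.0107, -0.7089, -0.7052, 0.884], [0.0, 0.0, 0.0, 1.0]]}
top {'fx': 380.6083, 'fy': 380.6083, 'cx': 278.7249, 'cy': 217.1571, 'extrinsics': [[-0.027, -0.9938, 0.108, 0.4648], [-0.9996, 0.0279, 0.0069, 0.0044], [-0.0099, -0.1078, -0.9941, 1.1084], [0.0, 0.0, 0.0, 1.0]]}
wrist {'fx': 354.3815, 'fy': 354.3815, 'cx': 278.4221, 'cy': 209.5722, 'hand_eye': [[0.0009, -0.9608, -0.2771, 0.0779], [1.0, 0.0011, -0.0006, 0.0013], [0.0009, -0.2771, 0.9608, -0.1493], [0.0, 0.0, 0.0, 1.0]]}
0.15 [ 0.22158453 -0.50294862  0.23500933] [-7.13833656e-04  9.78568678e-01  2.05919481e-01 -8.02057380e-06] 0.9984585819149479
```

View pics/a_top.png

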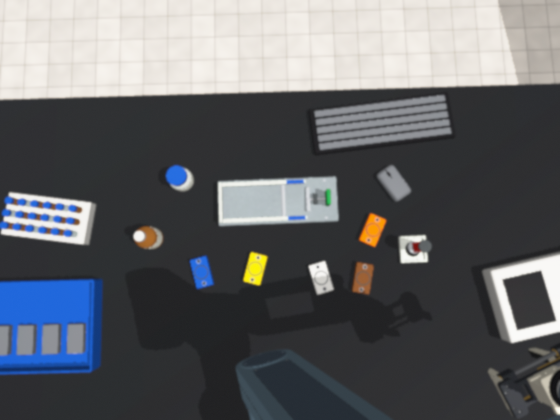

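View pics/a_scene.png

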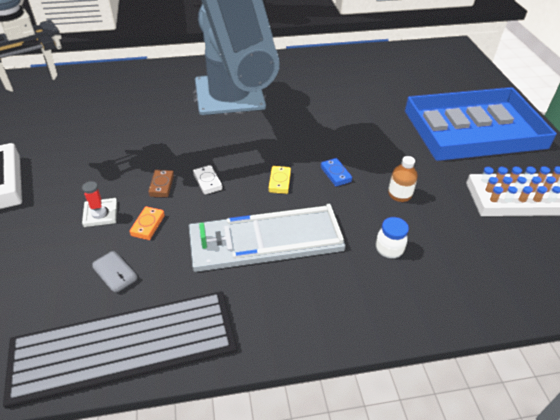

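View pics/a_wrist.png

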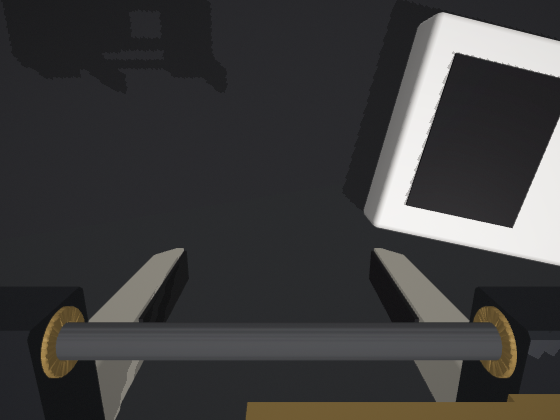

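Top view: the white candidate is at (320,278), blue at (202,272) and yellow at (255,269). The lookalikes are orange (372,230) and brown (363,278), and the white square at (414,248) is the stand with the punch. The station spans (218–338, 178–225), with its green paddle on the right at (328,198), so its own +y is roughly world +y. All three carriers are out. Next I'll write helpers, get coarse poses, and look closer.

```bash
cat > h.py <<'E'
from workcell import bot
import cv2, numpy as np
from scipy.spatial.transform import Rotation as R
def quat_yaw(a):
    # tool down, tool x axis at world yaw a ; y = z x x
    x=np.array([np.cos(a),np.sin(a),0]); z=np.array([0,0,-1.]); y=np.cross(z,x)
    q=R.from_matrix(np.c_[x,y,z]).as_quat(); return np.array([q[3],q[0],q[1],q[2]])
def cam(name,st=None):
    ci=bot.camera_info(name)
    K=np.array([[ci["fx"],0,ci["cx"]],[0,ci["fy"],ci["cy"]],[0,0,1.]])
    if name=="wrist":
        st=st or bot.get_state(); q=st["tool_rot"]; T=np.eye(4)
        T[:3,:3]=R.from_quat([q[1],q[2],q[3],q[0]]).as_matrix(); T[:3,3]=st["ee_pos"]
        E=T@np.array(ci["hand_eye"])
    else: E=np.array(ci["extrinsics"])
    return K,E
def px2w(uv,z,K,E):
    uv=np.atleast_2d(np.array(uv,float)); d=np.c_[uv,np.ones(len(uv))]@np.linalg.inv(K).T@E[:3,:3].T
    o=E[:3,3]; return o+d*((z-o[2])/d[:,2])[:,None]
def w2px(P,K,E):
    P=np.atleast_2d(P); c=(P-E[:3,3])@E[:3,:3]; p=c@K.T; return p[:,:2]/p[:,2:]
def snap(name,fn=None):
    st=bot.get_state(); im=bot.read_camera(name); K,E=cam(name,st)
    if fn: cv2.imwrite(f"pics/{fn}.png",im[:,:,::-1])
    return im,K,E
def cmask(im,c):
    hsv=cv2.cvtColor(im,cv2.COLOR_RGB2HSV); H,S,V=cv2.split(hsv)
    if c=="blue": m=(H>100)&(H<128)&(S>140)&(V>60)
    if c=="yellow": m=(H>23)&(H<36)&(S>130)&(V>90)
    if c=="white": m=(S<40)&(V>150)
    if c=="green": m=(H>45)&(H<85)&(S>110)&(V>50)
    return m.astype(np.uint8)*255
def blobs(m,amin):
    cs,_=cv2.findContours(m,cv2.RETR_EXTERNAL,cv2.CHAIN_APPROX_NONE)
    return [c for c in cs if cv2.contourArea(c)>amin]
def rect_on(c,z,K,E):
    """min-area rect of contour projected on plane z -> centre, (long,short), yaw of long side"""
    w=px2w(c[:,0,:]+0.0,z,K,E)[:,:2].astype(np.float32)
    (cx,cy),_,_=cv2.minAreaRect(w*1000); b=cv2.boxPoints(cv2.minAreaRect(w*1000))/1000
    e1=b[1]-b[0]; e2=b[2]-b[1]; l1,l2=np.linalg.norm(e1),np.linalg.norm(e2)
    e=e1 if l1>l2 else e2; a=np.arctan2(e[1],e[0]); a=(a+np.pi/2)%np.pi-np.pi/2
    return np.array([cx,cy])/1000,(max(l1,l2),min(l1,l2)),a
def go(p,yaw,near=True):
    bot.move_ptp(list(p),list(quat_yaw(yaw)))
def log(*a):
    s=bot.get_state(); print(round(s["clock"],2),np.round(s["ee_pos"],4),"F",np.round(s["contact_force"],2),"op",round(s["opening"],3),*a)
E
python3 - <<'E'
from h import *
im,K,E=snap("top")
for c,z in (("white",.018),("blue",.018),("yellow",.018),("green",.064)):
    for b in blobs(cmask(im,c),20):
        ce,l,a=rect_on(b,z,K,E)
        if l[0]<.15: print(c,b[:,0].mean(0).round(),ce.round(4),np.round(l,3),round(a,3))
print(px2w([[218,178],[338,178],[338,225],[218,225],[414,248],[290,200]],.02,K,E).round(3))
big=cv2.resize(im[160:310,180:440],None,fx=3,fy=3,interpolation=cv2.INTER_CUBIC); cv2.imwrite("pics/b_top.png",big[:,:,::-1])
E
```

```text
white [550. 393.] [ 0.076  -0.7141] [0.106 0.032] 0.152
white [ 49. 339.] [0.2562 0.6646] [0.069 0.034] 0.037
white [ 22. 341.] [0.2575 0.735 ] [0.072 0.034] 0.044
white [ 74. 338.] [0.2564 0.5936] [0.071 0.036] -0.025
white [321. 277.] [ 0.4094 -0.1018] [0.084 0.05 ] 0.249
white [412. 249.] [ 0.4829 -0.3682] [0.077 0.077] 1.544
white [139. 236.] [0.54   0.4167] [0.032 0.029] 1.543
white [157. 239.] [0.5294 0.3622] [0.05 0.02] -0.225
white [184. 182.] [0.6957 0.2842] [0.064 0.043] -0.655
white [394. 182.] [ 0.6748 -0.3269] [0.081 0.041] 0.568
blue [201. 272.] [0.4335 0.2367] [0.089 0.055] 0.239
blue [ 67. 233.] [0.5544 0.6225] [0.02  0.012] 1.543
blue [ 54. 231.] [0.5612 0.6603] [0.021 0.012] 1.543
blue [ 42. 230.] [0.5666 0.6968] [0.018 0.014] 1.543
blue [ 29. 228.] [0.572  0.7349] [0.018 0.012] 1.543
blue [ 16. 226.] [0.5773 0.7715] [0.021 0.015] 1.543
blue [  3. 225.] [0.5849 0.8096] [0.02 0.02] -1.518
blue [ 70. 220.] [0.5919 0.6177] [0.021 0.012] 1.543
blue [ 57. 219.] [0.5972 0.6544] [0.017 0.015] -1.536
blue [ 44. 217.] [0.6028 0.6923] [0.018 0.012] 1.543
blue [ 32. 216.] [0.6079 0.7284] [0.021 0.014] 1.093
blue [ 19. 214.] [0.6136 0.7657] [0.018 0.012] 1.543
blue [  5. 212.] [0.6185 0.8065] [0.024 0.019] 1.143
blue [ 72. 208.] [0.6268 0.6117] [0.018 0.012] 1.542
blue [ 59. 206.] [0.6338 0.6498] [0.018 0.012] 1.542
blue [ 47. 205.] [0.6378 0.6865] [0.021 0.012] 1.542
blue [ 34. 203.] [0.6447 0.7233] [0.018 0.012] 1.542
blue [ 21. 202.] [0.6487 0.7604] [0.021 0.012] 1.542
blue [  8. 200.] [0.6577 0.8001] [0.023 0.021] -1.52
blue [175. 175.] [0.7173 0.3119] [0.059 0.057] 1.542
yellow [255. 268.] [0.4393 0.0835] [0.091 0.055] -0.27
green [328. 197.] [ 0.6306 -0.1264] [0.039 0.011] -0.04
[[ 0.703  0.186  0.02 ]
 [ 0.692 -0.163  0.02 ]
 [ 0.556 -0.157  0.02 ]
 [ 0.565  0.187  0.02 ]
 [ 0.484 -0.37   0.02 ]
 [ 0.632 -0.022  0.02 ]]
```

View pics/b_top.png

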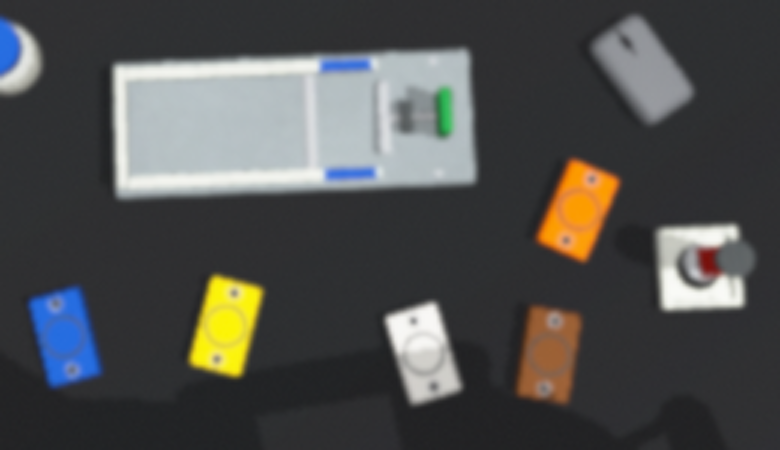

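Crop: white is at (423,353) with a ring and two spots, half in shadow. Blue is at (65,337) and yellow at (226,327). Orange (580,208) and brown (550,352) are the decoys. Now a close wrist look at the station.

```bash
python3 - <<'E'
from h import *
go([0.57,-0.03,0.25],0.0); log()
im,K,E=snap("wrist","c_station")
go([0.36,-0.1,0.22],0.0); log()
im,K,E=snap("wrist","c_white")
go([0.42,-0.37,0.22],0.0); log()
im,K,E=snap("wrist","c_punch")
E
```

```text
2.31 [ 0.57   -0.0309  0.2499] F [-0.06 -1.34 -0.31] op 0.999
3.25 [ 0.3612 -0.1007  0.2207] F [ 0.47 -0.38  0.13] op 0.998
4.38 [ 0.4202 -0.3686  0.2198] F [0.98 0.04 0.07] op 0.998
```

View pics/c_station.png

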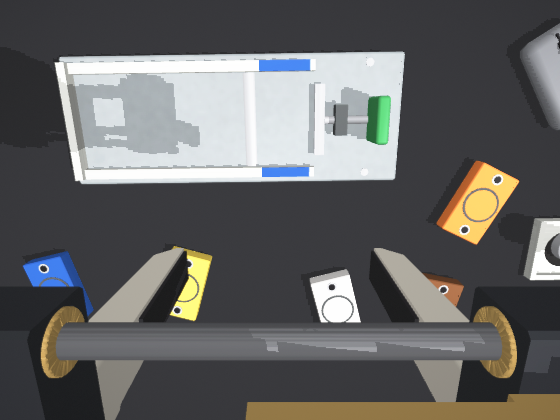

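View pics/c_white.png

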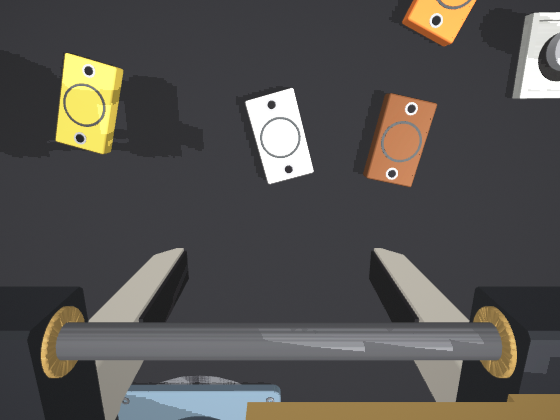

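View pics/c_punch.png

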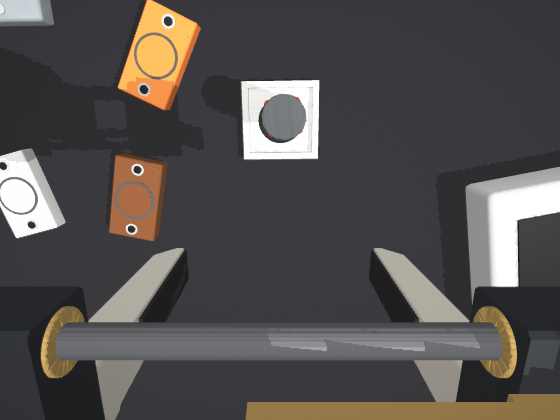

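Wrist views:
- **Station:** base corners near (62,55), (404,52), (395,180) and (80,183). The ridge is at column 250, the pusher at column 319 and the paddle at (379,120).
- **White carrier:** at (280,137), ring and spots clear; the brown one at (402,140) is separate.
- **Punch:** cap at (284,117) in a stand spanning (241–319, 80–159).

Zooming to measure.

```bash
python3 - <<'E'
import cv2
im=cv2.imread("pics/c_station.png")[40:195,50:415]; cv2.imwrite("pics/d_st.png",cv2.resize(im,None,fx=2.15,fy=2.15,interpolation=cv2.INTER_CUBIC))
im=cv2.imread("pics/c_punch.png")[65:175,225:335]; cv2.imwrite("pics/d_pu.png",cv2.resize(im,None,fx=5,fy=5,interpolation=cv2.INTER_CUBIC))
im=cv2.imread("pics/a_scene.png")[175:235,70:130]; cv2.imwrite("pics/d_sc.png",cv2.resize(im,None,fx=9,fy=9,interpolation=cv2.INTER_CUBIC))
E
```

```text
(no output)
```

View pics/d_st.png

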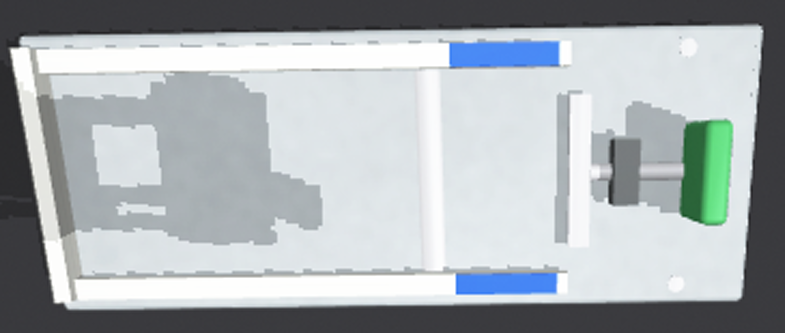

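View pics/d_pu.png

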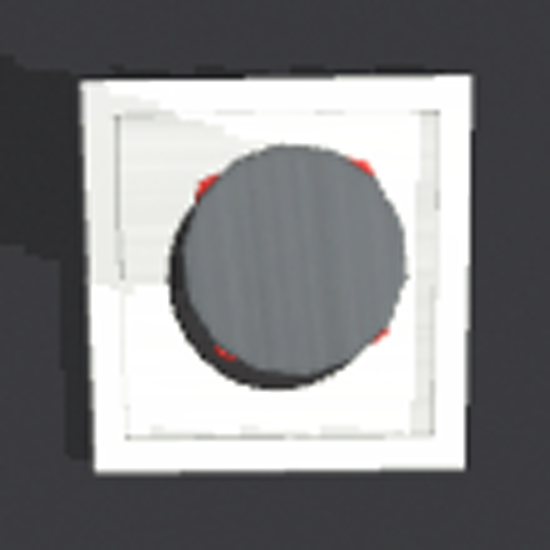

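View pics/d_sc.png

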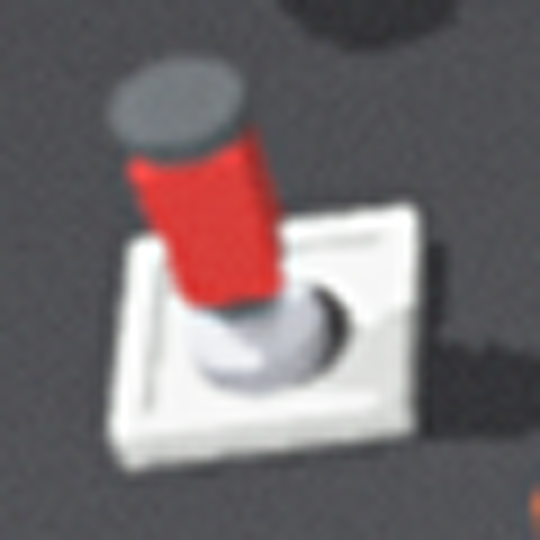

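```bash
cat > /tmp/fit.py <<'E'
from h import *
from scipy.optimize import least_squares
def camw(pos):
    st={"ee_pos":np.array(pos),"tool_rot":quat_yaw(0.)}; return cam("wrist",st)
K,E=camw([0.57,-0.0309,0.2499])
pts=[((762,26),(65,-120,20)),((742,300),(-65,-120,20)),((22,37),(65,225,20)),((70,307),(-65,225,20)),
((429,70),(47.5,36,22)),((432,270),(-47.5,36,22)),((568,93),(35,-30,28)),((568,246),(-35,-30,28))]
uv=np.array([p[0] for p in pts])/2.15+[50,40]; L=np.array([p[1] for p in pts])/1e3
def W(p):
    c,s=np.cos(p[2]),np.sin(p[2]); return np.c_[p[0]+c*L[:,0]-s*L[:,1],p[1]+s*L[:,0]+c*L[:,1],L[:,2]]
r=least_squares(lambda p:(w2px(W(p),K,E)-uv).ravel(),[.63,-.04,0],loss="soft_l1")
print("station",r.x.round(4)); print((w2px(W(r.x),K,E)-uv).round(1).tolist())
im=cv2.imread("pics/a_top.png")[:,:,::-1]; Kt,Et=cam("top")
print("top proj",w2px(W(r.x),Kt,Et).round(1).tolist())
K,E=camw([0.4202,-0.3686,0.2198])
c=np.array([(207,187),(362,165),(383,335),(225,352)])/5+[225,65]
w=px2w(c,.089,K,E)[:,:2]; print("barrel",w.mean(0).round(4),[round(float(np.degrees(np.arctan2(*(w[(i+1)%4]-w[i])[::-1]))),1) for i in range(4)],np.linalg.norm(np.diff(w,axis=0),axis=1).round(4))
cap=np.array([[295,260]])/5+[225,65]; print("cap",px2w(cap,.099,K,E).round(4))
s=np.array([(80,80),(472,75),(466,468),(96,472)])/5+[225,65]
w=px2w(s,.012,K,E)[:,:2]; print("stand",w.mean(0).round(4),w.round(4).tolist())
E
PYTHONPATH=. python3 /tmp/fit.py
python3 - <<'E'
import cv2
im=cv2.imread("pics/a_top.png")[165:235,205:350]; cv2.imwrite("pics/e_top.png",cv2.resize(im,None,fx=5,fy=5,interpolation=cv2.INTER_CUBIC))
E
```

```text
Traceback (most recent call last):
  File "h.py", line 1, in <module>
    from workcell import bot
ModuleNotFoundError: No module named 'workcell'
```

View pics/e_top.png

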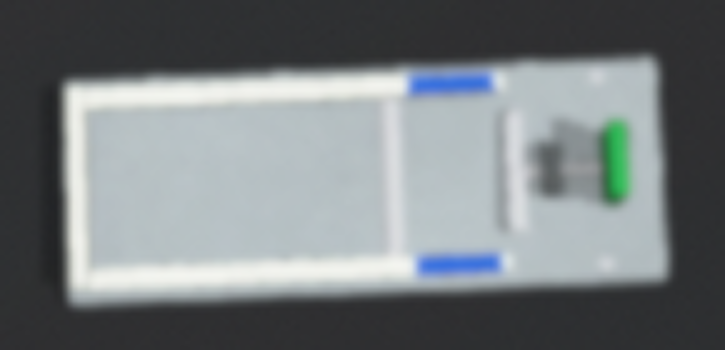

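```bash
cp /tmp/fit.py fit.py; python3 - < fit.py
```

```text
station [ 0.6353 -0.0382  0.0159]
[[1.6, -1.6], [0.7, 0.7], [-3.1, -1.0], [-3.0, 2.1], [-1.2, -0.7], [0.8, 1.1], [0.9, 0.5], [-0.1, 0.3]]
top proj [[335.8, 174.8], [338.5, 219.2], [217.3, 180.0], [218.5, 224.5], [282.4, 182.9], [283.9, 215.5], [305.5, 185.8], [306.8, 209.9]]
barrel [ 0.4913 -0.3734] [-82.2, -171.7, 96.1, 6.0] [0.0236 0.0254 0.0246]
cap [[ 0.4916 -0.3734  0.099 ]]
stand [ 0.4857 -0.3714] [[0.5225, -0.3336], [0.5234, -0.408], [0.4489, -0.4093], [0.448, -0.3348]]
```

Both cameras agree on the station to about 4 mm. To cancel the hand-eye error, I'll repeat the punch and station views with the wrist turned half a turn.

```bash
python3 - <<'E'
from h import *
go([0.55,-0.37,0.22],np.pi); bot.sleep(0.2); log()
im,K,E=snap("wrist","f_punch"); cv2.imwrite("pics/f_pu.png",cv2.resize(im[65:205,205:345,::-1],None,fx=4,fy=4,interpolation=cv2.INTER_CUBIC))
go([0.69,-0.03,0.25],np.pi); bot.sleep(0.2); log()
im,K,E=snap("wrist","f_station"); cv2.imwrite("pics/f_st.png",cv2.resize(im[40:240,130:530,::-1],None,fx=2,fy=2,interpolation=cv2.INTER_CUBIC))
E
```

```text
7.15 [ 0.5499 -0.37    0.22  ] F [ 0.02 -0.11 -0.21] op 1.001
8.78 [ 0.6899 -0.0316  0.2499] F [ 1.   -0.34 -0.31] op 0.996
```

View pics/f_pu.png

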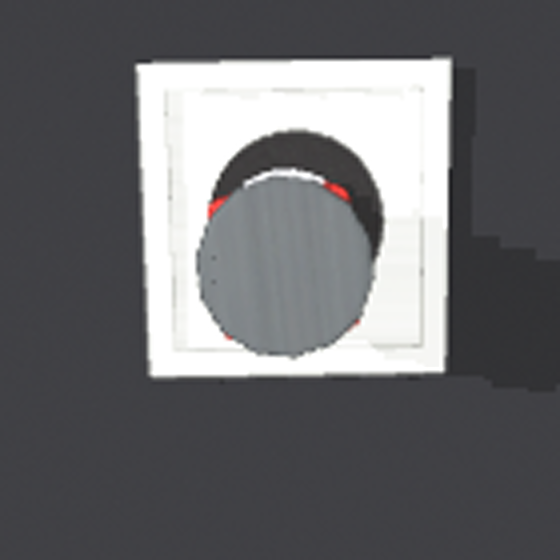

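View pics/f_st.png

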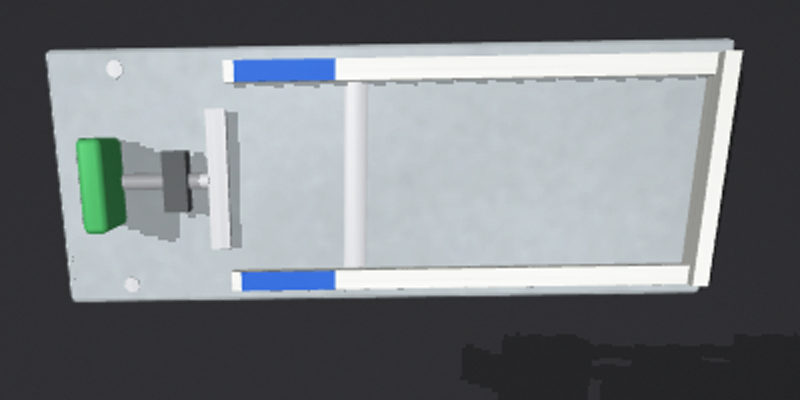

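```bash
cat > fit2.py <<'E'
from h import *
from scipy.optimize import least_squares
def camw(pos,y):
    return cam("wrist",{"ee_pos":np.array(pos),"tool_rot":quat_yaw(y)})
K,E=camw([0.6899,-0.0316,0.2499],np.pi)
pts=[((47,51),(-65,-120,20)),((72,301),(65,-120,20)),((733,40),(-65,225,20)),((698,291),(65,225,20)),
((355,82),(-47.5,36,22)),((355,267),(47.5,36,22)),((226,108),(-35,-30,28)),((231,248),(35,-30,28))]
uv=np.array([p[0] for p in pts])/2+[130,40]; L=np.array([p[1] for p in pts])/1e3
def W(p):
    c,s=np.cos(p[2]),np.sin(p[2]); return np.c_[p[0]+c*L[:,0]-s*L[:,1],p[1]+s*L[:,0]+c*L[:,1],L[:,2]]
r=least_squares(lambda p:(w2px(W(p),K,E)-uv).ravel(),[.63,-.04,0],loss="soft_l1")
print("station",r.x.round(4)); print((w2px(W(r.x),K,E)-uv).round(1).tolist())
K,E=camw([0.5499,-.37,.22],np.pi); f=lambda a:np.array(a)/4+[205,65]
w=px2w(f([(214,203),(345,190),(358,322),(230,338)]),.089,K,E)[:,:2]; print("barrel",w.mean(0).round(4),[round(float(np.degrees(np.arctan2(*(w[(i+1)%4]-w[i])[::-1]))),1) for i in range(4)])
print("cap",px2w(f([(287,265)]),.099,K,E).round(4))
w=px2w(f([(137,64),(451,60),(443,372),(150,376)]),.012,K,E)[:,:2]; print("stand",w.mean(0).round(4),w.round(4).tolist())
E
python3 - < fit2.py
```

```text
station [ 0.6361 -0.0375  0.0151]
[[-1.9, -1.2], [-1.0, 1.1], [2.2, -1.0], [1.0, 1.7], [0.8, -0.5], [0.0, 0.6], [-0.5, 0.3], [-0.2, 0.3]]
barrel [ 0.4916 -0.372 ] [95.5, 6.5, -82.9, -173.8]
cap [[ 0.4911 -0.3719  0.099 ]]
stand [ 0.4865 -0.3702] [[0.4499, -0.4078], [0.449, -0.3333], [0.5229, -0.333], [0.524, -0.4067]]
```

The two views agree: station (0.636, −0.038, yaw 0.0155) and punch (0.4914, −0.3727, yaw about 0.115). Next, a carrier finder based on the two black spots.

```bash
cat >> h.py <<'E'
ST=np.array([0.6357,-0.0379,0.0155])
def st2w(x,y,z=0.):
    c,s=np.cos(ST[2]),np.sin(ST[2]); return np.array([ST[0]+c*x-s*y,ST[1]+s*x+c*y,z])
def w2st(p):
    c,s=np.cos(ST[2]),np.sin(ST[2]); d=np.array(p)[:2]-ST[:2]; return np.array([c*d[0]+s*d[1],-s*d[0]+c*d[1]])
def find_carrier(im,K,E,color,ztop=.018,dbg=False):
    m=cmask(im,color); m=cv2.morphologyEx(m,cv2.MORPH_CLOSE,np.ones((9,9),np.uint8))
    V=im.max(2); out=[]
    for b in blobs(m,600):
        hull=cv2.convexHull(b); f=np.zeros_like(m); cv2.fillPoly(f,[hull],255); f=cv2.erode(f,np.ones((5,5),np.uint8))
        ce,l,a=rect_on(hull,ztop,K,E)
        if not(.075<l[0]<.125 and .042<l[1]<.08): continue
        d=((V<75)&(f>0)).astype(np.uint8)
        n,lab,stt,cen=cv2.connectedComponentsWithStats(d)
        sp=[]
        for i in range(1,n):
            if stt[i,4]<6 or stt[i,4]>250: continue
            sp.append(px2w(cen[i],ztop,K,E)[0,:2])
        for i in range(len(sp)):
            for j in range(i):
                v=sp[i]-sp[j]; D=np.linalg.norm(v); c=(sp[i]+sp[j])/2
                if .045<D<.075 and np.linalg.norm(c-ce)<.015:
                    y=(np.arctan2(v[1],v[0])+np.pi/2)%np.pi-np.pi/2; out.append((c,y,D,ce,a))
        if dbg: print("rect",ce.round(4),np.round(l,3),round(a,3),len(sp))
    return out
E
python3 - <<'E'
from h import *
im=cv2.imread("pics/c_white.png")[:,:,::-1].copy(); K,E=cam("wrist",{"ee_pos":np.array([0.3612,-0.1007,0.2207]),"tool_rot":quat_yaw(0)})
for c in("white","yellow"): print(c,find_carrier(im,K,E,c,dbg=True))
E
```

```text
rect [ 0.4091 -0.1016] [0.083 0.047] 0.265 2
white [(array([ 0.40870644, -0.10125921]), np.float64(0.2657697278203002), np.float64(0.06397554749574054), array([ 0.40907468, -0.10157388]), np.float32(0.26463878))]
rect [0.4385 0.0813] [0.084 0.054] -0.277 2
yellow [(array([0.43902475, 0.0854054 ]), np.float64(-0.2750751914817311), np.float64(0.06404957530366662), array([0.43848096, 0.08130336]), np.float32(-0.2774415))]
```

White is found at (0.4088, −0.1013, yaw 0.266). Before placing, I need to know how tall the dark guide block behind the pusher is, because the opening finger would swing over it.

```bash
python3 - <<'E'
from h import *
V1=cam("wrist",{"ee_pos":np.array([0.57,-0.0309,0.2499]),"tool_rot":quat_yaw(0)})
V2=cam("wrist",{"ee_pos":np.array([0.6899,-0.0316,0.2499]),"tool_rot":quat_yaw(np.pi)})
V3=cam("scene")
for z in (.028,.032,.036,.04,.044,.05):
    a=px2w(np.array([(611,138),(640,138),(640,205),(611,205)])/2.15+[50,40],z,*V1)
    b=px2w(np.array([(162,151),(190,151),(190,212),(162,212)])/2+[130,40],z,*V2)
    print(z,np.array([w2st(p) for p in a]).round(3).tolist(),np.array([w2st(p) for p in b]).round(3).tolist())
im=cv2.imread("pics/a_scene.png")[205:275,185:265]; cv2.imwrite("pics/g_sc.png",cv2.resize(im,None,fx=8,fy=8,interpolation=cv2.INTER_CUBIC))
for y in (-50,-62):
  for x in (-15,15): print(x,y,[((w2px(st2w(x/1e3,y/1e3,z),*V3)[0]-[185,205])*8).round().tolist() for z in (.02,.03,.04,.05)])
E
```

```text
0.028 [[0.013, -0.049], [0.012, -0.062], [-0.018, -0.063], [-0.018, -0.05]] [[-0.015, -0.062], [-0.015, -0.048], [0.016, -0.05], [0.016, -0.064]]
0.032 [[0.013, -0.048], [0.012, -0.061], [-0.018, -0.063], [-0.018, -0.049]] [[-0.015, -0.062], [-0.015, -0.048], [0.016, -0.049], [0.015, -0.064]]
0.036 [[0.013, -0.047], [0.012, -0.061], [-0.018, -0.062], [-0.018, -0.048]] [[-0.015, -0.061], [-0.015, -0.047], [0.015, -0.049], [0.015, -0.063]]
0.04 [[0.013, -0.047], [0.012, -0.06], [-0.017, -0.061], [-0.017, -0.048]] [[-0.015, -0.06], [-0.015, -0.046], [0.015, -0.048], [0.015, -0.062]]
0.044 [[0.012, -0.046], [0.012, -0.059], [-0.017, -0.06], [-0.017, -0.047]] [[-0.015, -0.059], [-0.015, -0.046], [0.014, -0.047], [0.014, -0.061]]
0.05 [[0.012, -0.045], [0.012, -0.058], [-0.017, -0.059], [-0.016, -0.046]] [[-0.015, -0.058], [-0.015, -0.045], [0.014, -0.047], [0.014, -0.06]]
-15 -50 [[285.0, 245.0], [283.0, 222.0], [281.0, 198.0], [278.0, 175.0]]
15 -50 [[297.0, 324.0], [295.0, 301.0], [293.0, 277.0], [291.0, 253.0]]
-15 -62 [[243.0, 251.0], [241.0, 228.0], [238.0, 204.0], [236.0, 180.0]]
15 -62 [[255.0, 330.0], [252.0, 306.0], [250.0, 283.0], [247.0, 259.0]]
```

View pics/g_sc.png

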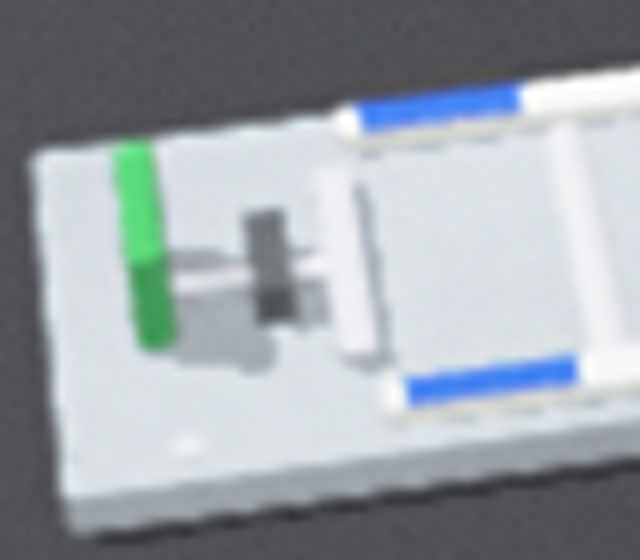

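The block is about 35 mm high at y −48…−62, x ±15. A finger opened there would hit it, so I'll grip the carrier 30 mm off-centre along its length. Picking white now.

```bash
cat >> h.py <<'E'
OFF=-0.030; GZ=0.0285
def look(color,guess,yaw=0.,fn=None):
    go([guess[0]-0.05,guess[1],0.22],yaw); bot.sleep(0.15)
    im,K,E=snap("wrist",fn); r=find_carrier(im,K,E,color)
    return r
def pick(color,guess,fn=None):
    r=look(color,guess,0.,fn); print(color,r)
    if len(r)!=1: raise SystemExit("not unique")
    c,a=r[0][0],r[0][1]
    g=c+OFF*np.array([np.cos(a),np.sin(a)])
    go([g[0],g[1],0.10],a); bot.move_l([g[0],g[1],GZ],velocity=0.1)
    bot.gripper_close(40); bot.sleep(0.1); log("gripped")
    bot.move_l([g[0],g[1],0.12],velocity=0.12); log("lifted")
E
python3 - <<'E'
from h import *
pick("white",[0.409,-0.101],"h_look")
im,K,E=snap("wrist","h_held")
im,K,E=snap("scene","h_scene")
E
```

```text
white [(array([ 0.41140907, -0.10267072]), np.float64(0.26091526539635224), np.float64(0.06404396794244725), array([ 0.4117739 , -0.10296455]), np.float32(0.26457703))]
13.71 [ 0.3824 -0.1104  0.0285] F [-0.16  0.02  0.6 ] op 0.508 gripped
14.62 [ 0.3819 -0.1101  0.1195] F [-1.33 -0.12 -1.31] op 0.509 lifted
```

View pics/h_held.png

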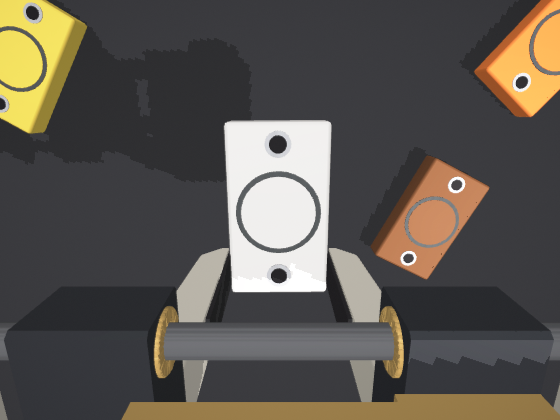

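View pics/h_scene.png

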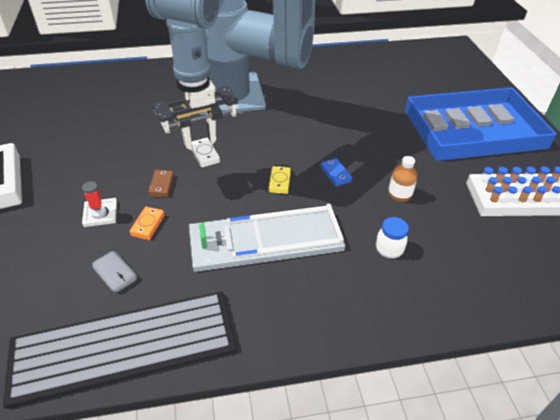

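White is held straight, with spots at (278,144) and (278,275) and the ring at (278,212). I'll compute its true offset in the tool frame, then place it.

```bash
cat >> h.py <<'E'
def held_offset(spots=None,color=None,fn=None):
    """centre of held carrier in tool xy"""
    st=bot.get_state(); im,K,E=snap("wrist",fn); zt=st["ee_pos"][2]-(GZ-.018)
    r=find_carrier(im,K,E,color,ztop=zt) if spots is None else None
    if spots is None and not r: return None
    c=r[0][0] if r else px2w(np.mean(spots,axis=0),zt,K,E)[0,:2]
    q=st["tool_rot"]; Rm=R.from_quat([q[1],q[2],q[3],q[0]]).as_matrix()
    return (Rm.T@np.r_[c-st["ee_pos"][:2],0])[:2]
def place(off):
    # tool x along station x: tool y = -station y
    p=st2w(-off[0],off[1]); yaw=ST[2]
    go([p[0],p[1],0.12],yaw); bot.move_l([p[0],p[1],0.060],velocity=0.1)
    c=bot.move_l([p[0],p[1],0.0470],velocity=0.03,contact_N=4); log("placed contact",c)
def check_nest(color,fn):
    p=st2w(-0.06,0.0); go([p[0],p[1],0.22],ST[2]); bot.sleep(0.15)
    im,K,E=snap("wrist",fn); r=find_carrier(im,K,E,color,ztop=.038)
    for x in r: print("in nest",w2st(x[0]).round(4),"yaw rel",round(x[1]-ST[2],4))
    return r
E
python3 - <<'E'
from h import *
o1=held_offset(spots=[(278,144),(278,275)]); print("off",o1,held_offset(color="white"))
o=np.array([o1[0],0.0])
place(o)
bot.release(); bot.sleep(.1); log("released")
e=bot.get_state()["ee_pos"]; bot.move_l([e[0],e[1],0.12],velocity=0.12)
check_nest("white","i_nest")
E
```

```text
off [0.03200931 0.00087573] None
16.93 [ 0.6039 -0.0384  0.0482] F [ 0.43 -0.54  2.94] op 0.509 placed contact True
17.92 [ 0.6032 -0.0383  0.0477] F [ 0.38  0.05 -0.01] op 0.997 released
```

View pics/i_nest.png

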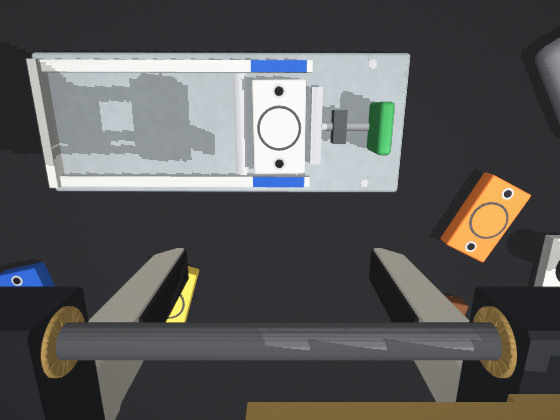

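White lies in the nest between ridge and pusher, spots at (278,91) and (279,164), ring at (279,128). Measuring that, then taking the punch.

```bash
cat >> h.py <<'E'
def spots_near(im,K,E,cw,ztop,rad=.05):
    V=im.max(2); d=(V<75).astype(np.uint8); n,lab,stt,cen=cv2.connectedComponentsWithStats(d)
    sp=[px2w(cen[i],ztop,K,E)[0,:2] for i in range(1,n) if 6<=stt[i,4]<=250]
    sp=[s for s in sp if np.linalg.norm(s-cw[:2])<rad]; out=[]
    for i in range(len(sp)):
        for j in range(i):
            v=sp[i]-sp[j]; D=np.linalg.norm(v)
            if .060<D<.068: out.append(((sp[i]+sp[j])/2,(np.arctan2(v[1],v[0])+np.pi/2)%np.pi-np.pi/2,D))
    return out
def check_nest(color,fn):
    p=st2w(-0.06,0.0); go([p[0],p[1],0.22],ST[2]); bot.sleep(0.15)
    im,K,E=snap("wrist",fn); r=spots_near(im,K,E,st2w(0,0),.038)
    for x in r: print("in nest",w2st(x[0]).round(4),"yaw rel",round(x[1]-ST[2],4),"D",round(x[2],4),"world",x[0].round(4))
    return r
PU=np.array([0.4914,-0.3727]); PYAW=0.115
PGZ=0.006+0.057
def take_punch():
    go([PU[0],PU[1],0.19],PYAW); bot.move_l([PU[0],PU[1],PGZ],velocity=0.1)
    bot.gripper_close(50); bot.sleep(.1); log("punch gripped")
    bot.move_l([PU[0],PU[1],0.16],velocity=0.1); log("punch lifted")
E
python3 - <<'E'
from h import *
im=cv2.imread("pics/i_nest.png")[:,:,::-1].copy(); s=bot.get_state(); K,E=cam("wrist",s)
for x in spots_near(im,K,E,st2w(0,0),.038): print(w2st(x[0]).round(4),x[0].round(4),x[1]-ST[2],x[2])
take_punch()
snap("wrist","j_w"); snap("scene","j_s")
E
```

```text
[-0.0012 -0.0005] [ 0.6345 -0.0385] 0.007550233372851725 0.06429608603110007
23.16 [ 0.4914 -0.3726  0.063 ] F [ 0.67 -0.39 -0.2 ] op 0.351 punch gripped
24.27 [ 0.491  -0.3723  0.1591] F [ 0.35  0.34 -2.38] op 0.352 punch lifted
```

View pics/j_w.png

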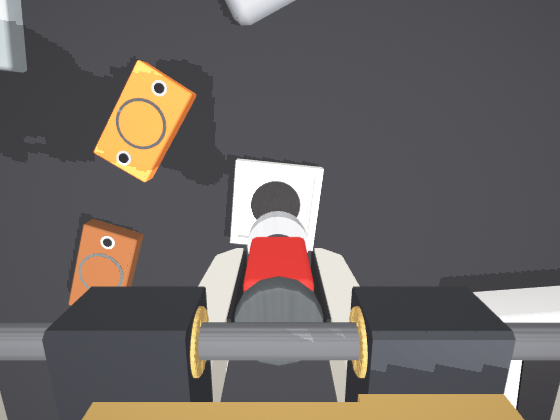

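View pics/j_s.png

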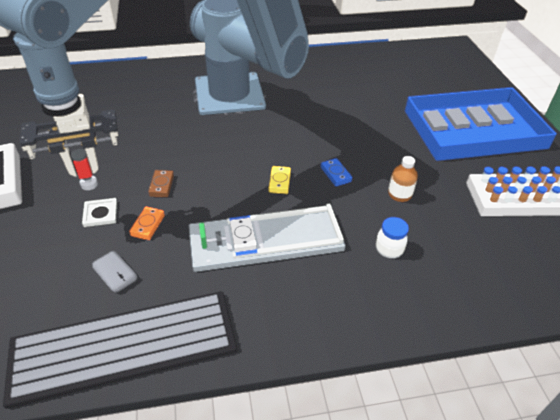

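```bash
python3 - <<'E'
from h import *
im=cv2.imread("pics/j_w.png")[150:370,180:380]; cv2.imwrite("pics/k1.png",cv2.resize(im,None,fx=2.7,fy=2.7,interpolation=cv2.INTER_CUBIC))
im=cv2.imread("pics/j_s.png")[130:200,50:120]; cv2.imwrite("pics/k2.png",cv2.resize(im,None,fx=8,fy=8,interpolation=cv2.INTER_CUBIC))
E
```

```text
(no output)
```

View pics/k1.png

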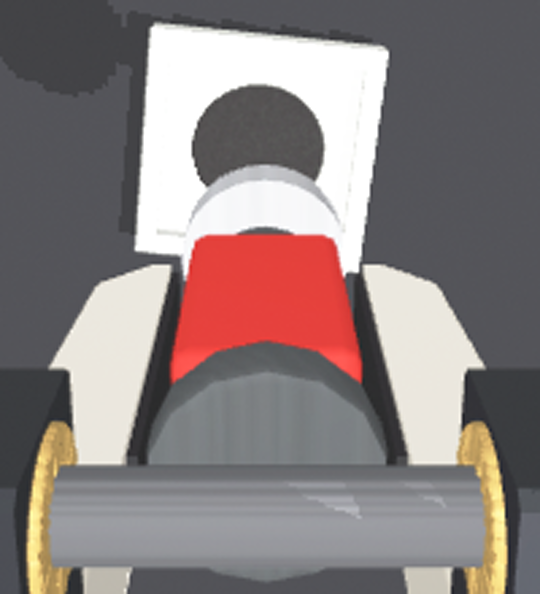

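View pics/k2.png

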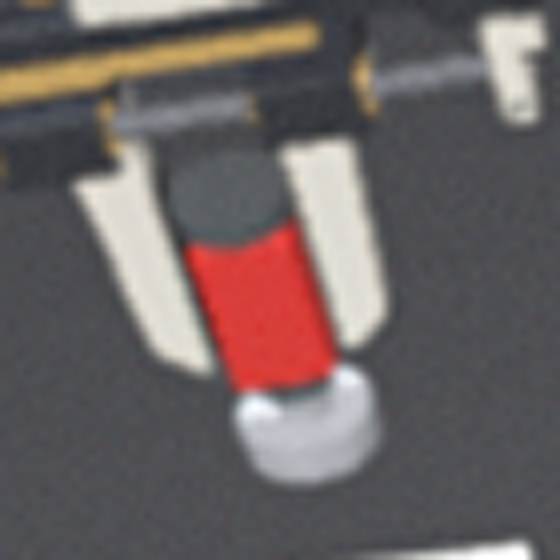

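The pads closed on the 34 mm cap (opening 0.352), not the 28 mm barrel. I'll set the punch back down and re-grip 16 mm lower.

```bash
python3 - <<'E'
from h import *
c=bot.move_l([PU[0],PU[1],0.075],velocity=0.1); 
c=bot.move_l([PU[0],PU[1],PGZ-.001],velocity=0.03,contact_N=3); log("down",c)
bot.release(); bot.sleep(.1)
bot.move_l([PU[0],PU[1],0.047],velocity=0.05); log()
bot.gripper_close(50); bot.sleep(.1); log("punch gripped")
snap("scene","l_s")
E
python3 - <<'E'
import cv2
im=cv2.imread("pics/l_s.png")[150:230,50:130]; cv2.imwrite("pics/l2.png",cv2.resize(im,None,fx=7,fy=7,interpolation=cv2.INTER_CUBIC))
E
```

```text
25.83 [ 0.4914 -0.3727  0.0619] F [0.5  0.09 5.18] op 0.353 down True
27.44 [ 0.4911 -0.3724  0.0463] F [ 0.52  0.37 -0.4 ] op 1.002
28.57 [ 0.4913 -0.3725  0.0468] F [-0.95  0.43 -1.64] op 0.32 punch gripped
```

View pics/l2.png

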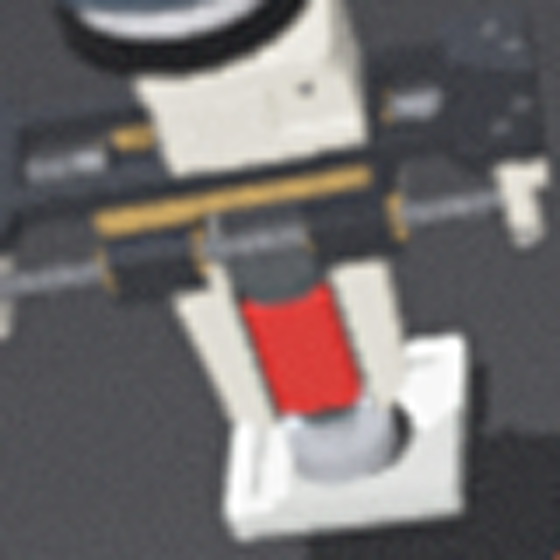

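```bash
python3 - <<'E'
from h import *
bot.move_l([PU[0],PU[1],0.10],velocity=0.1); log("lift")
im,K,E=snap("wrist","m_w")
cv2.imwrite("pics/m2.png",cv2.resize(im[170:370,180:380,::-1],None,fx=2.9,fy=2.9,interpolation=cv2.INTER_CUBIC))
E
```

```text
29.3 [ 0.4911 -0.3724  0.0997] F [ 0.64  0.16 -2.4 ] op 0.319 lift
```

View pics/m2.png

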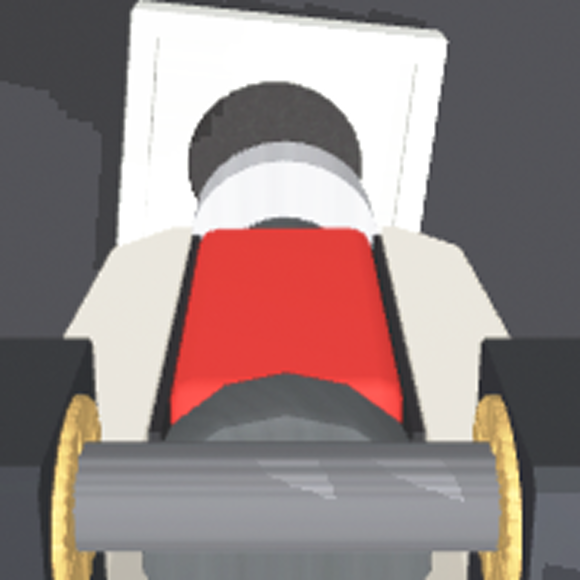

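The barrel now sits square and flush between the pads. Pressing white, with a force-limited descent.

```bash
cat >> h.py <<'E'
PGZ=0.047
def take_punch():
    go([PU[0],PU[1],0.17],PYAW); bot.move_l([PU[0],PU[1],PGZ],velocity=0.1)
    bot.gripper_close(50); bot.sleep(.1); log("punch gripped")
    bot.move_l([PU[0],PU[1],0.12],velocity=0.1); log("punch lifted")
def press(t):
    z0=PGZ-.006+.038   # TCP height at contact
    go([t[0],t[1],0.14],PYAW); bot.move_l([t[0],t[1],z0+.006],velocity=0.08); bot.sleep(.15)
    f0=bot.get_state()["contact_force"][2]; log("above")
    for k in range(8):
        z=z0-.0035-.0005*k
        bot.move_l([t[0],t[1],z],velocity=0.03 if k==0 else .02,contact_N=20)
        f=bot.get_state()["contact_force"][2]-f0; print(k,round(z,4),"dF",round(f,2))
        if f>10.0: break
    for k in range(4):
        bot.sleep(.2); s=bot.get_state(); print("hold dF",round(s["contact_force"][2]-f0,2),np.round(s["ee_pos"],4))
    bot.move_l([t[0],t[1],z0+.03],velocity=0.06); log("up")
E
python3 - <<'E'
from h import *
press([0.6345,-0.0385])
E
```

```text
31.71 [ 0.635  -0.0385  0.0858] F [-0.27 -0.15 -2.21] op 0.318 above
0 0.0755 dF 7.94
1 0.075 dF 7.83
2 0.0745 dF 8.51
3 0.074 dF 8.86
4 0.0735 dF 9.66
5 0.073 dF 9.54
6 0.0725 dF 9.4
7 0.072 dF 10.33
hold dF 10.82 [ 0.6358 -0.0385  0.0739]
hold dF 10.67 [ 0.6358 -0.0385  0.0739]
hold dF 10.47 [ 0.6358 -0.0385  0.0739]
hold dF 11.76 [ 0.6357 -0.0385  0.0739]
35.49 [ 0.6342 -0.0384  0.1086] F [ 0.17 -0.65 -2.43] op 0.318 up
```

The force held at about 10.5 N for 0.8 s with no sideways motion, and the lift was straight. Returning the punch and checking the carrier.

```bash
cat >> h.py <<'E'
def return_punch():
    go([PU[0],PU[1],0.12],PYAW); bot.move_l([PU[0],PU[1],0.056],velocity=0.1)
    c=bot.move_l([PU[0],PU[1],PGZ-.0015],velocity=0.03,contact_N=3); log("punch down",c)
    bot.release(); bot.sleep(.1)
    bot.move_l([PU[0],PU[1],0.17],velocity=0.15); log("left punch")
E
python3 - <<'E'
from h import *
return_punch()
p=st2w(-0.06,-0.04); go([p[0],p[1],0.22],ST[2]); bot.sleep(0.15)
im,K,E=snap("wrist","n_w")
for x in spots_near(im,K,E,st2w(0,0),.038): print(w2st(x[0]).round(4),x[1]-ST[2],x[2])
g=blobs(cmask(im,"green"),50)
for b in g: ce,l,a=rect_on(b,.064,K,E); print("paddle",w2st(ce).round(4),np.round(l,3),a)
im,K,E=snap("scene","n_s")
E
```

```text
38.04 [ 0.4917 -0.373   0.0456] F [ 0.11 -0.32  4.04] op 0.319 punch down True
40.23 [ 0.4909 -0.3722  0.169 ] F [ 0.4  -0.1  -0.66] op 1.001 left punch
[-0.0015 -0.0002] 0.008157161155876239 0.06414573640702044
paddle [-0.0004 -0.0875] [0.042 0.016] 0.015359521
```

View pics/n_w.png

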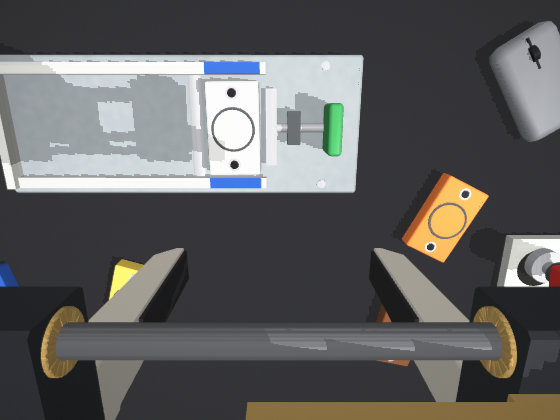

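View pics/n_s.png

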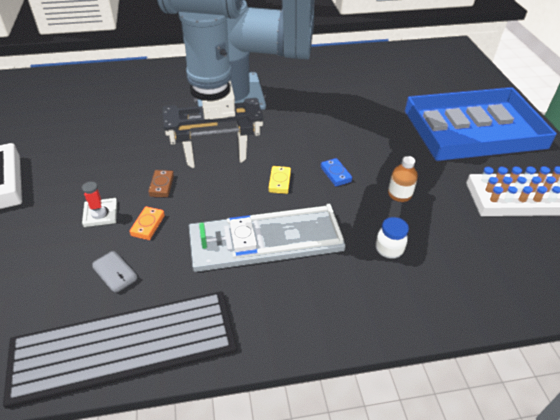

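White is still in the nest at (−1.5, −0.2) mm, the punch is back in its stand, and the paddle centre is at y −0.0875. Pushing with closed fingers, tips kept at 41 mm to clear the guide block.

```bash
cat >> h.py <<'E'
def push():
    z=0.058; yaw=ST[2]+np.pi/2
    p=st2w(0,-0.135); go([p[0],p[1],0.14],yaw); bot.gripper_close(20)
    bot.move_l([p[0],p[1],z],velocity=0.15); bot.sleep(.1); log("behind")
    p=st2w(0,-0.112); bot.move_l([p[0],p[1],z],velocity=0.08); log("near")
    p=st2w(0,-0.06); bot.move_l([p[0],p[1],z],velocity=0.06); log("mid")
    p=st2w(0,-0.037); bot.move_l([p[0],p[1],z],velocity=0.05); log("late")
    p=st2w(0,-0.018); c=bot.move_l([p[0],p[1],z],velocity=0.03,contact_N=12); bot.sleep(.15); log("end",c)
    print("end st",w2st(bot.get_state()["ee_pos"]).round(4))
def retract():
    z=0.058
    p=st2w(0,-0.11); bot.move_l([p[0],p[1],z],velocity=0.10)
    p=st2w(0,-0.135); bot.move_l([p[0],p[1],z],velocity=0.15); log("back")
    bot.move_l([p[0],p[1],0.14],velocity=0.2); bot.release()
E
python3 - <<'E'
from h import *
push()
snap("top","o_top"); snap("wrist","o_w")
E
python3 - <<'E'
import cv2
im=cv2.imread("pics/o_top.png")[150:300,180:440]; cv2.imwrite("pics/o_t2.png",cv2.resize(im,None,fx=3,fy=3,interpolation=cv2.INTER_CUBIC))
E
```

```text
45.4 [ 0.6388 -0.1733  0.0595] F [-0.48  0.22  1.16] op 0.005 behind
45.83 [ 0.6375 -0.149   0.0583] F [-0.13 -0.4  -1.35] op 0.006 near
46.85 [ 0.6368 -0.0979  0.058 ] F [ 1.24 -4.25 -2.21] op 0.008 mid
47.46 [ 0.6365 -0.0752  0.058 ] F [ 2.79 -4.53 -2.36] op 0.006 late
48.02 [ 0.6364 -0.0693  0.058 ] F [-0.3  -4.49  3.63] op 0.008 end True
end st [ 0.0003 -0.0314]
```

View pics/o_t2.png

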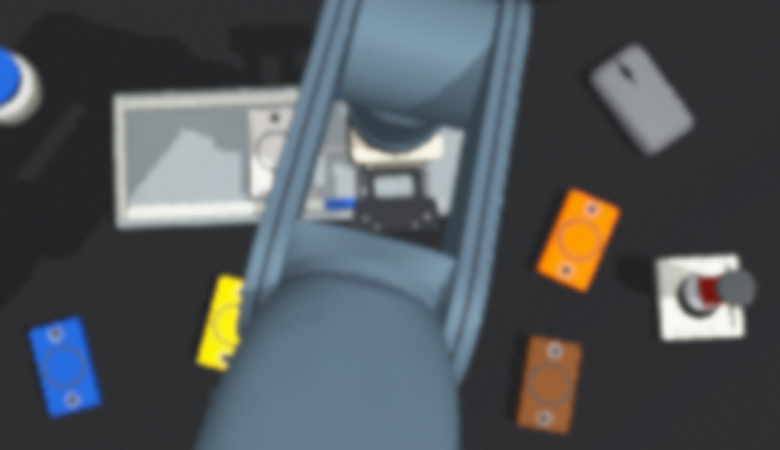

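View pics/o_w.png

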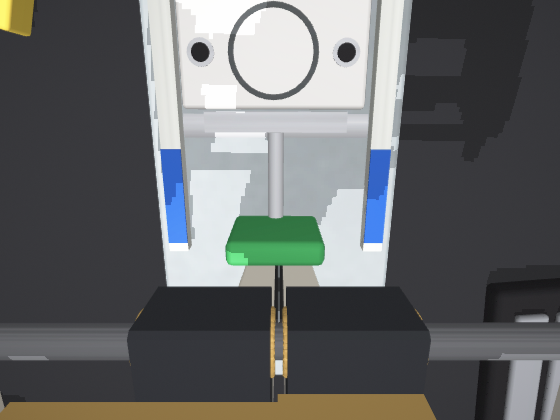

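White is over the ridge with its spots at (200,52) and (346,52), and the pusher is near the crest. Measuring, then pushing the last bit to the stop.

```bash
python3 - <<'E'
from h import *
K,E=cam("wrist")
print(w2st(px2w([(273,52)],.038,K,E)[0]))
p=st2w(0,-0.020); c=bot.move_l([p[0],p[1],.058],velocity=0.03,contact_N=25); log("end",c); bot.sleep(.15); log()
print("end st",w2st(bot.get_state()["ee_pos"]).round(4))
im,K,E=snap("wrist","p_w")
for x in spots_near(im,K,E,st2w(0,.068),.038): print("carrier",w2st(x[0]).round(4),x[1],x[2])
E
```

```text
[-0.00083791  0.06818493]
48.42 [ 0.6365 -0.069   0.058 ] F [ 0.11 -4.59  1.91] op 0.004 end True
48.58 [ 0.6365 -0.0691  0.058 ] F [-0.06 -4.46  2.38] op 0.008
end st [ 0.0003 -0.0312]
```

View pics/p_w.png

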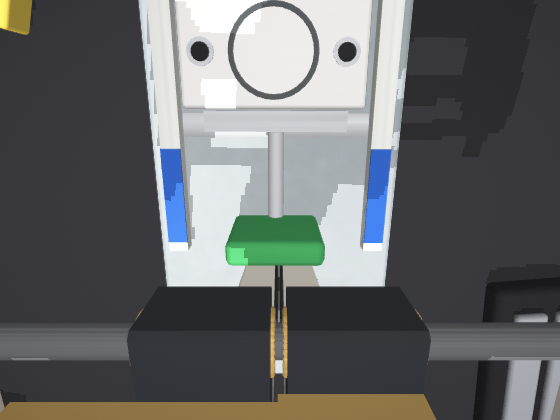

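White's centre is at y = 68 mm and the pusher no longer moves, so it's against its stop. Retracting, then looking at the station and picking blue.

```bash
python3 - <<'E'
from h import *
retract()
p=st2w(-0.06,0.0); go([p[0],p[1],0.22],ST[2]); bot.sleep(0.15)
im,K,E=snap("wrist","q_w")
for x in spots_near(im,K,E,st2w(0,.068),.038,.08): print("carrier",w2st(x[0]).round(4),x[1],x[2])
for b in blobs(cmask(im,"green"),50): ce,l,a=rect_on(b,.064,K,E); print("paddle",w2st(ce).round(4))
im,K,E=snap("top")
for c in ("blue","yellow"):
    for b in blobs(cmask(im,c),20):
        ce,l,a=rect_on(b,.018,K,E)
        if .075<l[0]<.1: print(c,ce,a)
log()
E
```

```text
49.88 [ 0.6378 -0.1728  0.0579] F [-0.17 -0.23 -0.9 ] op 0.009 back
carrier [-0.0012  0.0687] 0.011310689439656851 0.06420448606908843
paddle [ 0.    -0.085]
blue [0.43343518 0.23675087] 0.23858654
yellow [0.4620332  0.05653699] -0.28075922
53.69 [ 0.5757 -0.0391  0.2198] F [-0.46 -0.    0.7 ] op 1.002
```

View pics/q_w.png

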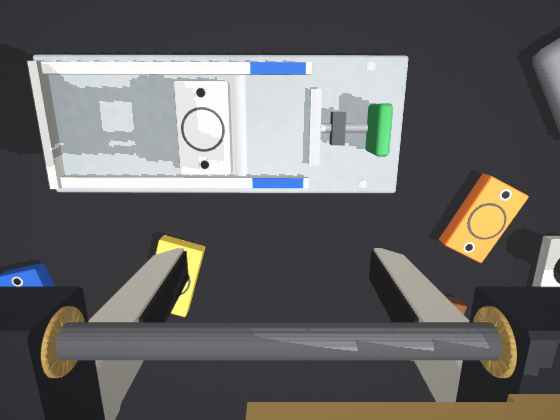

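White lies in the lane at (203,128) and the ejector is back. The yellow carrier has been knocked about 35 mm, to about (0.462, 0.057). Now blue, whose look is fresh.

```bash
python3 - <<'E'
from h import *
pick("blue",[0.4334,0.2367],"r_look")
print("held",held_offset(color="blue",fn="r_held"))
E
```

```text
blue []not unique
```

View pics/r_look.png

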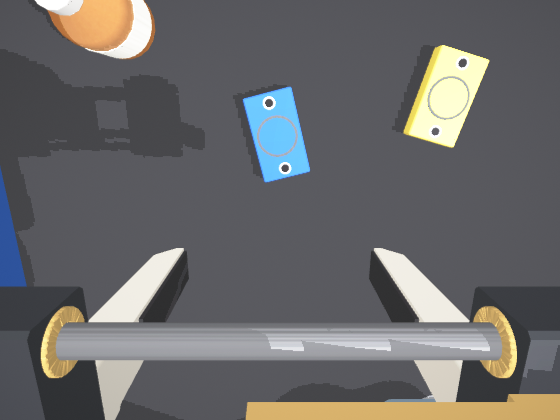

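```bash
python3 - <<'E'
from h import *
im=cv2.imread("pics/r_look.png")[:,:,::-1].copy(); K,E=cam("wrist")
print(find_carrier(im,K,E,"blue",dbg=True)); print(spots_near(im,K,E,np.array([.4334,.2367]),.018))
print([cv2.contourArea(b) for b in blobs(cmask(im,"blue"),50)])
h=cv2.cvtColor(im,cv2.COLOR_RGB2HSV); print(h[110,262],h[160,290],im[110,262])
E
```

```text
rect [0.4359 0.2369] [0.084 0.048] 0.244 0
[]
[]
[1469.5, 4172.0]
[101 145 255] [101 146 255] [110 201 255]
```

The image is brighter, so my fixed dark threshold missed blue's spots at (269,103) and (285,168). Switching to a relative threshold.

```bash
sed -i 's/d=((V<75)&(f>0)).astype(np.uint8)/d=((V<max(75,0.45*np.median(V[f>0])))\&(f>0)).astype(np.uint8)/; s/V=im.max(2); d=(V<75).astype(np.uint8)/V=im.max(2); d=(V<110).astype(np.uint8)/' h.py
python3 - <<'E'
from h import *
im=cv2.imread("pics/r_look.png")[:,:,::-1].copy(); K,E=cam("wrist")
print(find_carrier(im,K,E,"blue"))
im=cv2.imread("pics/c_white.png")[:,:,::-1].copy(); K,E=cam("wrist",{"ee_pos":np.array([0.3612,-0.1007,0.2207]),"tool_rot":quat_yaw(0)})
for c in("white","yellow"): print(c,find_carrier(im,K,E,c))
pick("blue",[0.4334,0.2367],"r_look2")
print("held",held_offset(color="blue",fn="r_held"))
E
```

```text
[(array([0.43556757, 0.23700592]), np.float64(0.2443403562925779), np.float64(0.06420290337246215), array([0.43591187, 0.23689854]), np.float32(0.24355245))]
white [(array([ 0.411249  , -0.10270564]), np.float64(0.26525883849408993), np.float64(0.06423420394677053), array([ 0.41138593, -0.10276326]), np.float32(0.26460838))]
yellow [(array([0.44150354, 0.08417959]), np.float64(-0.2799199592592867), np.float64(0.06400884206486544), array([0.4407999 , 0.08026676]), np.float32(-0.2779547)), (array([0.42960013, 0.08015967]), np.float64(-0.5986416359225633), np.float64(0.04564891573678965), array([0.4407999 , 0.08026676]), np.float32(-0.2779547))]
blue [(array([0.43572673, 0.23704825]), np.float64(0.24555991948681255), np.float64(0.06418036570897255), array([0.43610919, 0.2368667 ]), np.float32(0.24366045))]
57.92 [0.4066 0.2297 0.0285] F [ 0.33 -0.4   1.21] op 0.503 gripped
58.84 [0.4061 0.2296 0.1194] F [-0.99 -0.03 -1.2 ] op 0.507 lifted
held [0.03014038 0.00094227]
```

View pics/r_held.png

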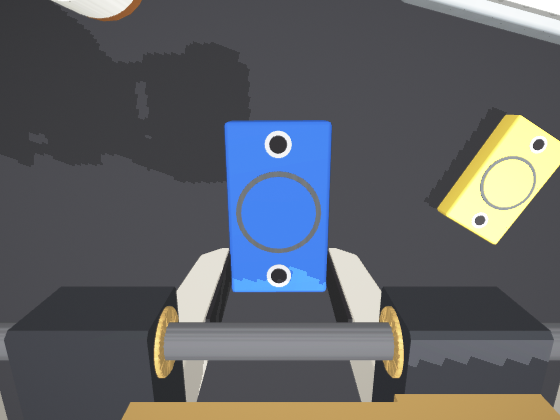

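Blue is held straight, with spots at (278,145) and (279,275). Placing it, then marking.

```bash
sed -i 's/if .045<D<.075 and/if .060<D<.068 and/' h.py
python3 - <<'E'
from h import *
place([0.031,0.0])
bot.release(); bot.sleep(.1)
e=bot.get_state()["ee_pos"]; bot.move_l([e[0],e[1],0.12],velocity=0.15)
r=check_nest("blue","s_nest"); log()
E
```

```text
61.33 [ 0.6049 -0.0385  0.0481] F [0.31 0.37 2.73] op 0.506 placed contact True
in nest [-0.0003 -0.0006] yaw rel 0.0033 D 0.0643 world [ 0.6354 -0.0385]
63.65 [ 0.5749 -0.0386  0.2177] F [ 0.01  0.53 -0.97] op 1.003
```

View pics/s_nest.png

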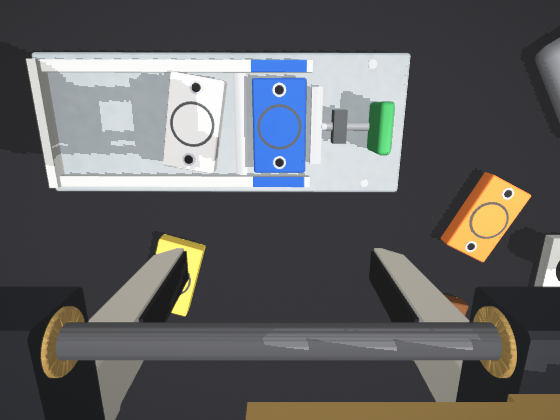

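Blue is in the nest at (−0.3, −0.6) mm. The opening finger nudged white further along the lane and turned it slightly (192,124), but it's still flat and between the rails, and the next push will square it up. Marking blue.

```bash
python3 - <<'E'
from h import *
take_punch()
im,K,E=snap("wrist","t_w")
press([0.6354,-0.0385])
snap("scene","t_s")
E
```

```text
67.47 [ 0.4912 -0.3725  0.0467] F [ 0.34 -0.08 -2.63] op 0.319 punch gripped
68.35 [ 0.491  -0.3723  0.1193] F [ 0.46  0.75 -3.7 ] op 0.316 punch lifted
70.76 [ 0.636  -0.0386  0.0858] F [-0.8  -0.03 -2.64] op 0.319 above
0 0.0755 dF 8.26
1 0.075 dF 8.17
2 0.0745 dF 8.71
3 0.074 dF 9.42
4 0.0735 dF 9.99
5 0.073 dF 9.93
6 0.0725 dF 10.16
hold dF 10.83 [ 0.6365 -0.0386  0.0743]
hold dF 10.18 [ 0.6365 -0.0386  0.0743]
hold dF 10.53 [ 0.6365 -0.0386  0.0743]
hold dF 10.21 [ 0.6365 -0.0386  0.0743]
74.28 [ 0.6351 -0.0384  0.1087] F [ 0.35  0.51 -2.51] op 0.319 up
```

View pics/t_w.png

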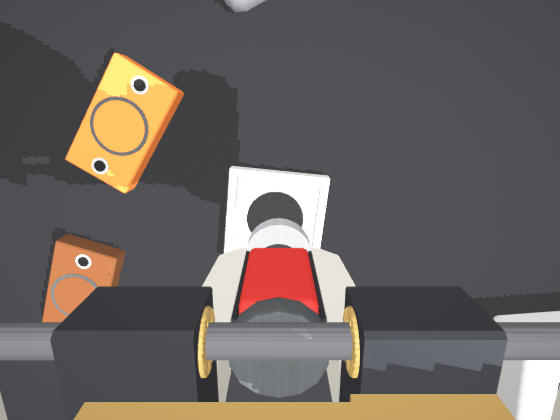

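View pics/t_s.png

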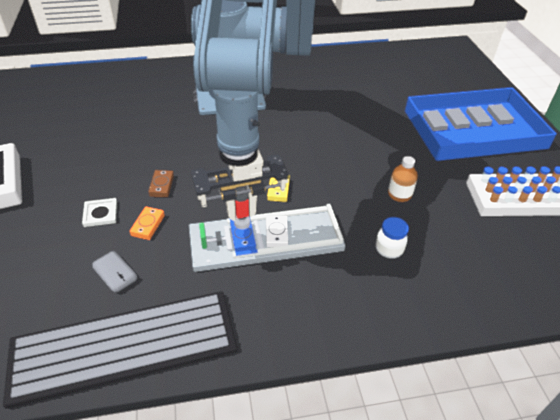

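The punch is held upright and was pressed at about 10.4 N over blue's ring, with blue still in the nest. Returning the punch, checking, and ejecting.

```bash
cat >> h.py <<'E'
def push(yt=-0.031):
    z=0.058; yaw=ST[2]+np.pi/2
    p=st2w(0,-0.135); go([p[0],p[1],0.14],yaw); bot.gripper_close(20)
    bot.move_l([p[0],p[1],z],velocity=0.15)
    p=st2w(0,-0.112); bot.move_l([p[0],p[1],z],velocity=0.08)
    p=st2w(0,-0.040); bot.move_l([p[0],p[1],z],velocity=0.06); log("late")
    for k in range(3):
        p=st2w(0,-0.026); c=bot.move_l([p[0],p[1],z],velocity=0.03,contact_N=15); log("end",c)
    bot.sleep(.15); print("end st",w2st(bot.get_state()["ee_pos"]).round(4))
E
python3 - <<'E'
from h import *
return_punch()
r=check_nest("blue","u_nest")
assert len(r)>=1
push()
im,K,E=snap("wrist","u_push")
for x in spots_near(im,K,E,st2w(0,.068),.038,.06): print("carrier",w2st(x[0]).round(4),x[1],x[2])
retract()
r=check_nest("blue","u_after")
K,E=cam("wrist"); im=cv2.imread("pics/u_after.png")[:,:,::-1].copy()
for x in spots_near(im,K,E,st2w(0,.09),.038,.1): print("carrier",w2st(x[0]).round(4),x[1],x[2])
for b in blobs(cmask(im,"green"),50): ce,l,a=rect_on(b,.064,K,E); print("paddle",w2st(ce).round(4))
log()
E
```

```text
76.89 [ 0.4917 -0.373   0.0456] F [ 1.43 -0.26  4.42] op 0.317 punch down True
79.08 [ 0.4909 -0.3722  0.169 ] F [-0.6   0.27 -1.12] op 1.002 left punch
in nest [-0.0003 -0.0005] yaw rel 0.0024 D 0.0642 world [ 0.6354 -0.0384]
86.06 [ 0.6365 -0.0773  0.058 ] F [ 1.26 -5.15 -0.98] op 0.005 late
86.49 [ 0.6364 -0.0691  0.058 ] F [ 0.19 -5.46  2.18] op 0.005 end True
86.71 [ 0.6364 -0.069   0.058 ] F [ 0.16 -5.07  1.58] op 0.006 end True
86.92 [ 0.6364 -0.069   0.0581] F [ 0.46 -4.58  0.84] op 0.007 end True
end st [ 0.0003 -0.0314]
88.37 [ 0.6378 -0.1729  0.058 ] F [-0.29  1.18  0.28] op 0.006 back
carrier [-0.0004  0.1168] 0.01251690550268103 0.06437160581985596
carrier [-0.0001  0.0686] 0.01408373282892672 0.06425443423182202
paddle [ 0.    -0.085]
92.12 [ 0.5757 -0.0391  0.2197] F [ 0.59  0.29 -0.05] op 1.001
```

View pics/u_push.png

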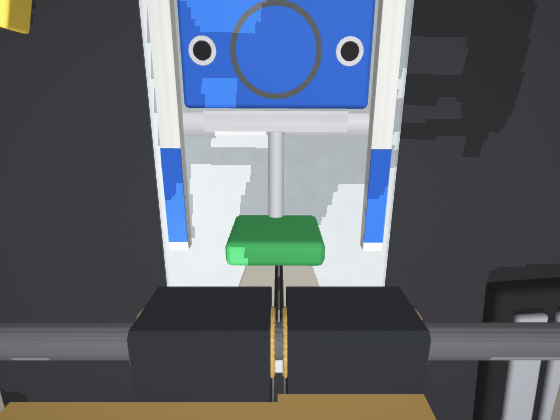

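View pics/u_after.png

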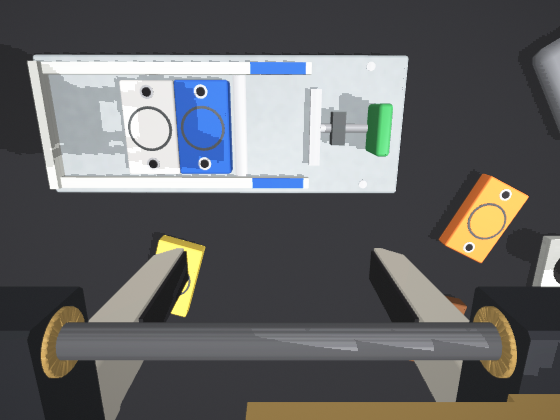

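White is at y = 117 mm and blue at 69 mm, side by side and flat in the lane, with the ejector back. Now yellow, at its new place.

```bash
python3 - <<'E'
from h import *
pick("yellow",[0.462,0.0565],"v_look")
print("held",held_offset(color="yellow",fn="v_held"))
E
```

```text
yellow []not unique
```

View pics/v_look.png

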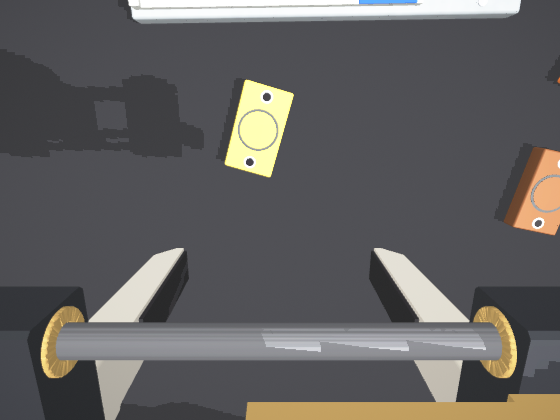

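```bash
python3 - <<'E'
from h import *
im=cv2.imread("pics/v_look.png")[:,:,::-1].copy(); K,E=cam("wrist")
print(find_carrier(im,K,E,"yellow",dbg=True)); print(spots_near(im,K,E,np.array([.462,.0565]),.018))
E
```

```text
[]
[(array([0.4705877 , 0.07547995]), np.float64(-0.27661065624802017), np.float64(0.06404063666482843))]
```

Yellow, at (258,130), is slightly over-exposed, so the saturation threshold rejected it. The spot pair gives (0.4706, 0.0755, yaw −0.277). I'll loosen the mask and pick.

```bash
sed -i 's/(H<36)&(S>130)&(V>90)/(H<36)\&(S>85)\&(V>90)/' h.py
python3 - <<'E'
from h import *
im=cv2.imread("pics/v_look.png")[:,:,::-1].copy(); K,E=cam("wrist")
print(find_carrier(im,K,E,"yellow",dbg=True))
pick("yellow",[0.4706,0.0755],"v_look2")
print("held",held_offset(color="yellow",fn="v_held"))
E
```

```text
rect [0.4707 0.0749] [0.084 0.048] -0.278 2
[(array([0.47055932, 0.07544463]), np.float64(-0.27530830328131284), np.float64(0.06407600311733125), array([0.4707049 , 0.07494856]), np.float32(-0.2778319))]
yellow [(array([0.47108342, 0.0749755 ]), np.float64(-0.27628895217015703), np.float64(0.06418737268120665), array([0.47120551, 0.07508902]), np.float32(-0.2776817))]
95.88 [0.4422 0.0832 0.0285] F [-0.67 -0.42  0.37] op 0.505 gripped
96.79 [0.4416 0.0832 0.1193] F [-0.22 -0.45 -2.59] op 0.511 lifted
held [0.03007922 0.00029912]
```

View pics/v_held.png

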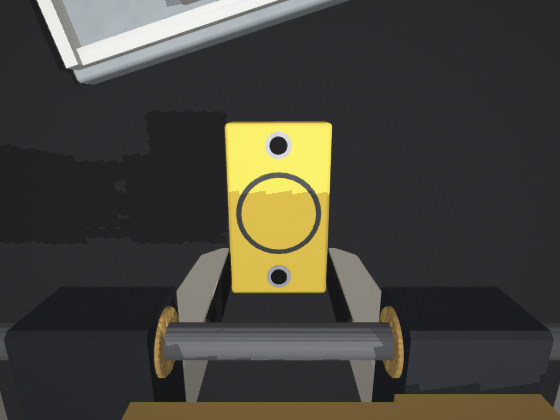

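Yellow is held straight, with spots at (278,146) and (279,276). Placing it.

```bash
python3 - <<'E'
from h import *
place([0.031,0.0])
bot.release(); bot.sleep(.1)
e=bot.get_state()["ee_pos"]; bot.move_l([e[0],e[1],0.12],velocity=0.15)
r=check_nest("yellow","w_nest"); log()
E
```

```text
98.84 [ 0.6049 -0.0385  0.0482] F [-0.51 -0.65  3.71] op 0.511 placed contact True
in nest [-0.0008 -0.0008] yaw rel 0.0035 D 0.0642 world [ 0.6349 -0.0387]
101.17 [ 0.5749 -0.0386  0.2177] F [-0.89 -0.09 -0.25] op 1.0
```

View pics/w_nest.png

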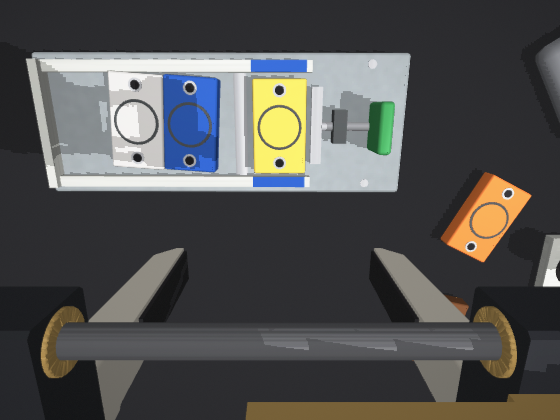

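Yellow is in the nest at (−0.8, −0.8) mm. White and blue were shifted slightly along the lane but remain flat. Marking yellow.

```bash
python3 - <<'E'
from h import *
take_punch()
press([0.6349,-0.0387])
return_punch()
r=check_nest("yellow","x_nest"); log()
E
```

```text
104.98 [ 0.4913 -0.3726  0.0468] F [-0.46 -1.15 -1.69] op 0.316 punch gripped
105.87 [ 0.491  -0.3723  0.1193] F [-0.22 -0.63 -2.81] op 0.316 punch lifted
108.22 [ 0.6354 -0.0388  0.0858] F [ 1.02  0.54 -1.61] op 0.321 above
0 0.0755 dF 7.68
1 0.075 dF 7.39
2 0.0745 dF 7.85
3 0.074 dF 7.97
4 0.0735 dF 8.86
5 0.073 dF 9.09
6 0.0725 dF 9.33
7 0.072 dF 9.35
hold dF 9.35 [ 0.6362 -0.0389  0.074 ]
hold dF 10.58 [ 0.6362 -0.0389  0.0739]
hold dF 10.41 [ 0.6362 -0.0389  0.0739]
hold dF 9.96 [ 0.6362 -0.0389  0.074 ]
112.01 [ 0.6346 -0.0386  0.1086] F [ 0.11  0.31 -1.94] op 0.319 up
114.55 [ 0.4916 -0.3731  0.0457] F [ 0.63 -1.2   4.86] op 0.32 punch down True
116.74 [ 0.4909 -0.3722  0.169 ] F [ 0.9   0.68 -0.62] op 1.0 left punch
in nest [-0.0008 -0.0007] yaw rel 0.0043 D 0.0639 world [ 0.635  -0.0386]
118.25 [ 0.5757 -0.0401  0.2197] F [ 0.34 -0.42  0.52] op 1.0
```

View pics/x_nest.png

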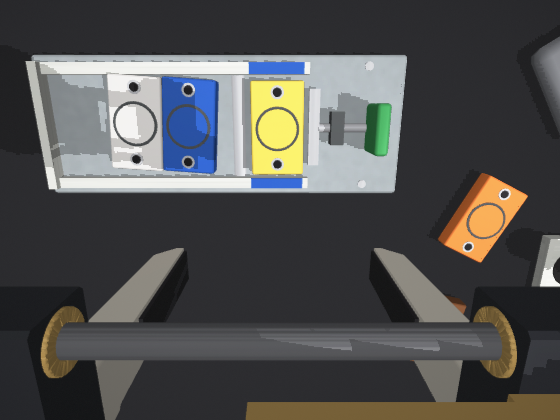

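The punch reached the same depth (TCP 0.074) and about 10 N, and yellow stayed put. Ejecting yellow.

```bash
python3 - <<'E'
from h import *
push()
im,K,E=snap("wrist","y_push")
for x in spots_near(im,K,E,st2w(0,.068),.038,.06): print("carrier",w2st(x[0]).round(4),x[1],x[2])
retract()
r=check_nest("yellow","y_after")
K,E=cam("wrist"); im=cv2.imread("pics/y_after.png")[:,:,::-1].copy()
for x in spots_near(im,K,E,st2w(0,.11),.038,.13): print("carrier",w2st(x[0]).round(4),x[1]-ST[2],x[2])
for b in blobs(cmask(im,"green"),50): ce,l,a=rect_on(b,.064,K,E); print("paddle",w2st(ce).round(4))
go([0.42,-0.37,0.25],0.0); bot.sleep(.3); snap("wrist","y_punch"); snap("scene","y_scene"); log()
E
```

```text
123.72 [ 0.6365 -0.0778  0.058 ] F [ 1.01 -5.42 -1.66] op 0.005 late
124.16 [ 0.6365 -0.0691  0.058 ] F [ 0.68 -5.02  1.99] op 0.006 end True
124.38 [ 0.6364 -0.069   0.058 ] F [-0.17 -5.13  1.35] op 0.001 end True
124.59 [ 0.6365 -0.069   0.0581] F [ 0.22 -5.05  2.04] op 0.009 end True
end st [ 0.0002 -0.0314]
126.04 [ 0.6378 -0.1729  0.058 ] F [1.03 0.11 0.09] op 0.006 back
carrier [0.0168 0.1434] -1.0277028064716542 0.06191413898437585
carrier [0.0168 0.1385] 1.0097940998897805 0.06299538886022846
carrier [0.0015 0.1653] -0.002672014684158938 0.06419979833434691
carrier [-0.0153  0.1386] -1.0501579686862528 0.061684186975263684
carrier [0.0006 0.117 ] -0.002154948569690049 0.06430410956428252
carrier [-0.0021  0.1046] -0.40001190039054774 0.06398924383486616
carrier [-0.0154  0.1435] 1.022247772072831 0.06195721662006026
carrier [-0.0006  0.0686] 0.0014662126756731092 0.06401308450333748
carrier [-0.0026  0.0803] 0.37477462308563664 0.06444763445456457
paddle [-0.    -0.085]
131.57 [ 0.4204 -0.3696  0.25  ] F [-0.73 -0.04  0.4 ] op 1.002
```

View pics/y_after.png

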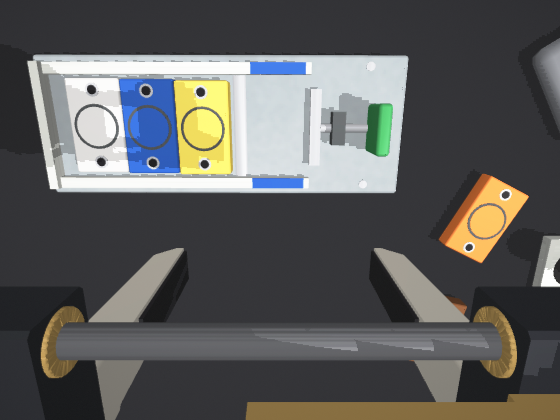

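View pics/y_punch.png

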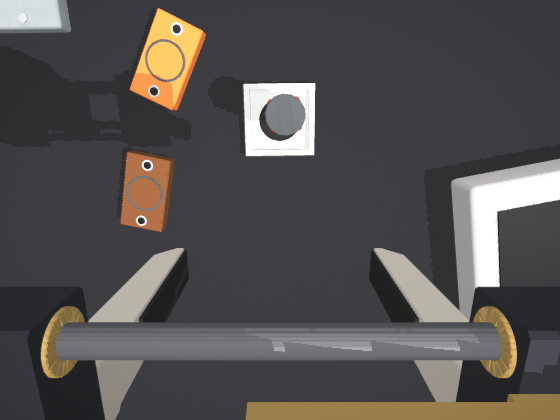

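View pics/y_scene.png

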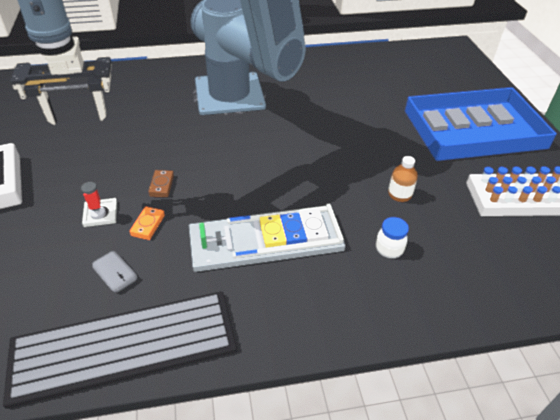

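The carriers lie flat in the lane: yellow at y = 69, blue at 117 and white at 165 mm, all within 2 mm of the middle. The ejector is back, and the punch stands upright in its stand with its cap at (284,117). Bottle, jar and mouse haven't moved, and the gripper touches nothing. Handing in.

```bash
python3 - <<'E'
from h import *
bot.job_done(); log("done")
E
```

```text
the job is handed in; nothing more can be done
the job is handed in; nothing more can be done
```

All three carriers were out. I marked and ejected them in the order white, blue, yellow, and handed the job in at about 132 s of the 210 s allowed.

**Marking:** each carrier sat within 1.5 mm of the nest's centre. The punch held 9.4 to 11.8 N for about 0.8 s on each ring. It was lifted straight up and put back in its stand every time.

**Last pictures before hand-in:**
- The carriers lie flat and square in the lane: yellow at 69 mm, blue at 117 mm and white at 165 mm, all within 2 mm of the middle.
- The ejector paddle reads the same spot after every push, and about 2.5 mm from where I measured it before the first one. I put that down to measuring from a different viewpoint; the limit is 6 mm.
- The punch stands upright, about 5 mm off the stand's centre (limit 22 mm).
- The bottle, jar and mouse look where they were.

**What went wrong on the way:**
- **Punch grip:** the first grip closed on the cap instead of the barrel, so I set the punch down and re-gripped it lower.
- **Camera thresholds:** changes in brightness made the blue and yellow finders miss once each; I corrected them before picking.
- **Knocked carrier:** yellow was knocked about 3 cm aside during the run, so I located it again before picking. The overhead estimate after the knock disagreed with the wrist camera by about 2 cm, and I used the wrist camera.
- **Lane nudges:** the opening finger pushed the carriers already in the lane while I placed blue and yellow; the next ejector push squared them up.

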